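# Put the resin-cast specimens back into their leaning rack

### The job

The lesson is over: put the two resin-cast specimens back into the leaning wooden rack, each pressed fully home into its own recess, the one whose shape fits it and whose label card shows its animal. The dragonfly is still under the microscope, where there is no room to lift it: first draw the carrier it lies on, the one with the black knob, out along its rail until it clicks into the outer stop notch, and leave the carrier there; the beetle lies on the table. Keep the blocks face up, and do not disturb the shell block already in the rack, the dropper bottle or the beaker, or bump the microscope.

Things in the scene. Friction and masses are not known exactly. Their poses are not given: they have to be found in the camera images.
- dragonfly_block: loose clear resin block with a dragonfly cast in it, 68 (x) x 36 (y) x 26 (z) mm, about 73 g; origin at the centre of its underside, z up out of its face. It starts on the carrier under the microscope
- beetle_block: loose clear resin block with a beetle cast in it, square, 48 x 48 x 26 mm, about 69 g; origin at the centre of its underside, z up out of its face. It starts lying on the table
- shell_block: loose clear resin block with a spiral shell cast in it, 56 (x) x 40 (y) x 26 (z) mm, origin at the centre of its underside; it already lies in its own recess in the rack and must stay there
- bay_dragonfly_nest: the dragonfly's recess in the rack: 72 (x) x 40 (y) mm, 9 mm deep with a 2 mm bevelled mouth, in a 78 mm wide light wooden panel. Origin at the centre of the recess floor; x points up the slope, y level across the panel, z square out of the panel, leaning 30 degrees from vertical towards the robot; the panel's face is at z = +9 mm
- bay_beetle_nest: the beetle's recess in the rack: 52 x 52 mm, 9 mm deep with a 2 mm bevelled mouth; axes and panel as for bay_dragonfly_nest
- rack: the fixed brown wooden stand that holds the three panels, 255 (y) x 115 (x) mm, its rear edge 81 mm high; the panels stand side by side, 79 mm apart, in an order that varies; origin on the table below the middle panel's recess, x away from its low front
- carrier (a joint): position of the carrier along its rail in m: 0 = under the microscope (inner notch), 0.150 = centre of the outer stop notch, where a spring ball drops between two bars 9 mm apart; it takes about 4 N to leave or enter a notch. The rail's end stop is at 0.160
- carrier_knob (a point): top of the black upright knob on the carrier's tongue, 12 mm in diameter (15 mm at its head) and 29 mm tall from the tongue; 111 mm above the table, 100 mm from the carrier's centre towards the outer end of the rail. The point's y axis points outwards along the rail, the way the carrier moves
- carrier_bed (a point): centre of the carrier's flat bed, 83 mm above the table, on which the dragonfly block lies; a rim 4 mm high surrounds it (78 x 46 mm inside); axes as for carrier_knob
- microscope_a: fixed stereo microscope; origin on the table below its middle. Its stage is 60 mm high, its head and eyepieces hang from 126 to 280 mm above the table over the inner end of the rail and reach from 0.115 m to the robot's side of the origin and 50 mm either side of it in y
- dropper_water: loose glass dropper bottle standing close beside the beetle block, 29 mm in diameter, 92 mm tall; origin at its foot; a bystander
- beaker: loose plastic beaker standing in front of the rack, 65 mm in diameter, 65 mm tall; origin at its foot; a bystander

How it is judged:
By the outcome, as a careful person would: the job done as asked, in the order asked, and still so for the second after the job is handed in, with the robot touching nothing.
It also fails if it takes over 64 s, if anything falls off the work surface, if the arm or the gripper's body presses on something with over 40 N, if the wrist force passes 120 N, or if a joint passes its speed limit or range.

### The arm

A 7-joint arm with a two-finger parallel gripper is mounted at the origin on a cart in front of the work surface, level with it; the furniture and walls round the work are solid. World frame = base frame: x ahead of the robot, y to its left, z up, the work surface at z = 0. Lengths are in mm, angles in rad, forces in N, time in s.
With the tool pointing down it reaches from about 425 to 825 mm from the base axis. Payload 3.6 kg.
Tool frame: the origin (TCP) lies at the very end of the fingers, on their centre line; the grasp point (between the pads) lies 19 mm behind it; z points along the fingers, y is the line along which they close (so a half turn about z gives the same grasp; the last joint's range is limited). The gripper opens to 85 mm and grips with 20 to 120 N. Pads are 22 mm wide; open, the fingers measure 114 mm over their backs; the gripper's body (76 mm by 85 mm) begins 54 mm behind the grasp point. The pads swing forward as they close: fully open they stand 13 mm farther back than shut.
Start: joints at [1.145, 0.615, -0.013, 1.423, 0.008, 1.103, -0.04], TCP at [252.412, -598.958, 231.297] pointing down, gripper open.
Joint ranges: [-3.12, 3.12], [-0.3, 2.06], [-1.34, 1.32], [0.26, 2.42], [-1.36, 4.5], [0.01, 1.98], [-2.84, 2.84]. Speed limits (rad/s): [2.79, 2.79, 3.14, 3.14, 3.14, 3.14, 3.14].

### API

Orientations are given as [roll, pitch, yaw] about the fixed x, y, z axes, in that order (R = Rz(yaw) Ry(pitch) Rx(roll)).
In Python, from rig import state, grab_frame, get_calibration, close_job, recognise gives the robot as it stands.
- The arm moves only by the tool move_arm, never from a script. Its argument "plan" is a list of rows, each an object of numbers: "tx", "ty", "tz": the shift along the world's x, y, z in mm; "wx", "wy", "wz": the turn, a rotation vector about the world's x, y, z in rad; "grip": the finger opening in mm, from 0 to 85.4. A call has 1 to 20 rows; each row is the pose to reach, as a shift and turn from the pose commanded when the call began; what a row does not reach only later rows make up. A row lasts 1/10 s, in which the tool goes at most 50 mm and 8.59 degrees, less where a joint would pass 70% of its speed; a pose out of reach is approached as far as the arm can. A call with a gripper value outside its range is refused whole. The fingers move at their own pace and stop on an object; "squeeze" is the grip in N (left out, the last holds). Time passes only in rows, so rows that repeat a pose let the fingers close. It gives the time, the measured TCP pose, the force, the opening and the grip force at its end, in the units of the state.
- state(): the state, without advancing time (a new reading comes with each control period).
- grab_frame(name): name is "side" or "top" or "wrist"; returns the picture (420x560x3 uint8, red, green, blue); there is no depth.
- get_calibration(name): a dict with "K" (3x3 intrinsics, pixels), "world_to_cam" (4x4, takes a point from world to camera coordinates). Camera axes: x right, y down, z forward; pixel columns grow to the right and rows downward; lengths in mm; the calibration is good to about 2 mm. A picture is of the moment at which its call begins: read the wrist's pose just before it. get_calibration takes no time and is no camera call; for the wrist camera it gives the pose at the moment of the call.
- close_job(): hands the job in; it is judged then, once.
Trained networks look in the newest picture that a camera, given by its name, has taken for a name from the list of things; names that differ only in an ending like _2 or _b are one class to them, and where a whole thing is asked for, a point or a joint stands for the part that bears it (a point fixed in the world has none). Each returns a list of dicts, best first, with "confidence" (0 to 1); they miss things now and then, are a little off and sometimes report something else, mostly with a low value. They report only what shows in the picture. A call takes as long as a camera call.
- recognise(name, camera): "rect" ([left, top, right, bottom] in pixels, round what is visible of it).
The state is a dict: "t": time; "joint_positions": joint angles; "qd": joint speeds; "joint_efforts": joint torques, N m; "position": TCP position; "ee_rot": TCP orientation; "wrist_force": force on the tool from outside, world axes, zero at the start; "wrist_torque": the same for the moment, N m; "finger_gap": finger opening in mm; "grip_force": force on a finger pad.
Only numpy, scipy, OpenCV 4.12 (cv2) and the standard library are available. Lean on these libraries where they do the work, as an engineer would, in place of code of your own. Each camera call takes 0.05 s, during which the arm holds its last target. There are 200 camera calls.

## Working session

There is one attempt and no reset: what is moved stays moved. The work goes in short steps, Python scripts to look and compute and a tool call to move; the robot and the scene stay as the last step left them, time stands still between calls to the robot, and variables do not carry over. Pictures are saved under pics/ and viewed, at most 10 in all, crops included, and the job is handed in when it is done.

Besides the shell and the picture viewer there is one more tool, called after ">>>" as a command line: name --argument value ..., lists and objects as JSON in quotes. move_arm: Moves the arm, as the interface text tells. Its arguments: {"type":"object","properties":{"plan":{"type":"array","items":{"type":"object","properties":{"tx":{"type":"number"},"ty":{"type":"number"},"tz":{"type":"number"},"wx":{"type":"number"},"wy":{"type":"number"},"wz":{"type":"number"},"grip":{"type":"number"}}}},"squeeze":{"type":"number"}},"required":["plan"]}

```bash
mkdir -p pics; cat > h.py <<'E'
import numpy as np, cv2
from rig import *
def shot(n,f):
    im=grab_frame(n); cv2.imwrite('pics/'+f,im[:,:,::-1]); return im
def ray(n,px,C=None):
    C=C or get_calibration(n); K=np.array(C['K']);T=np.array(C['world_to_cam'])
    d=T[:3,:3].T@np.linalg.solve(K,[px[0],px[1],1]); o=-T[:3,:3].T@T[:3,3]; return o,d/np.linalg.norm(d)
def atz(n,px,z,C=None):
    o,d=ray(n,px,C); return o+d*(z-o[2])/d[2]
def tri(rays):
    A=0;b=0
    for o,d in rays:
        P=np.eye(3)-np.outer(d,d);A=A+P;b=b+P@o
    x=np.linalg.solve(A,b); return x,[np.linalg.norm((np.eye(3)-np.outer(d,d))@(x-o)) for o,d in rays]
def proj(n,X,C=None):
    C=C or get_calibration(n); K=np.array(C['K']);T=np.array(C['world_to_cam'])
    p=K@(T[:3,:3]@np.asarray(X,float)+T[:3,3]); return p[:2]/p[2]
E
python3 - <<'E'
from h import *
s=state();print({k:np.round(v,3) for k,v in s.items()})
a=[]
for n in('side','top'):
    a.append(shot(n,n+'0.png'))
    C=get_calibration(n);print(n,np.round(C['K'],1).tolist(),np.round(C['world_to_cam'],3).tolist())
    for t in ['dragonfly_block','beetle_block','shell_block','bay_dragonfly_nest','bay_beetle_nest','rack','carrier_knob','carrier_bed','microscope_a','dropper_water','beaker']:
        print(t,[(np.round(r['rect']).tolist(),round(r['confidence'],2)) for r in recognise(t,n)[:3]])
print(state()['t'])
E
```

```text
{'t': np.float64(0.0), 'joint_positions': array([ 1.146,  0.616, -0.013,  1.425,  0.008,  1.103, -0.04 ]), 'qd': array([-0.001, -0.002,  0.002,  0.003,  0.002,  0.001, -0.001]), 'joint_efforts': array([ 0.0000e+00, -4.6921e+01,  2.5900e-01, -1.7103e+01,  1.0000e-02,
        1.0000e-02,  0.0000e+00]), 'position': array([ 252.093, -598.294,  230.123]), 'ee_rot': array([-3.139,  0.   ,  0.399]), 'wrist_force': array([ 0.529, -0.134, -0.355]), 'wrist_torque': array([0.009, 0.009, 0.015]), 'grip_force': np.float64(0.0), 'finger_gap': np.float64(85.413)}
side [[469.1, 0.0, 281.2], [0.0, 469.1, 209.1], [0.0, 0.0, 1.0]] [[0.965, -0.264, 0.002, -540.172], [-0.12, -0.445, -0.887, 127.228], [0.235, 0.856, -0.461, 1321.855], [0.0, 0.0, 0.0, 1.0]]
dragonfly_block [([342.0, 254.0, 372.0, 279.0], 0.55)]
beetle_block [([245.0, 256.0, 268.0, 270.0], 0.72), ([249.0, 190.0, 300.0, 227.0], 0.43)]
shell_block [([265.0, 179.0, 284.0, 198.0], 0.73)]
bay_dragonfly_nest [([248.0, 170.0, 281.0, 196.0], 0.6)]
bay_beetle_nest [([262.0, 187.0, 296.0, 219.0], 0.83)]
rack [([247.0, 190.0, 300.0, 227.0], 0.9)]
carr
[... 390 characters left out ...]
, -0.163, -0.931, 1318.095], [0.0, 0.0, 0.0, 1.0]]
dragonfly_block [([350.0, 144.0, 364.0, 157.0], 0.61), ([173.0, 210.0, 267.0, 281.0], 0.32)]
beetle_block [([332.0, 149.0, 376.0, 165.0], 0.2)]
shell_block [([209.0, 230.0, 231.0, 249.0], 0.67)]
bay_dragonfly_nest [([174.0, 230.0, 215.0, 277.0], 0.81)]
bay_beetle_nest [([226.0, 209.0, 262.0, 254.0], 0.86)]
rack [([172.0, 207.0, 266.0, 280.0], 0.66)]
carrier_knob [([327.0, 219.0, 347.0, 242.0], 0.58), ([331.0, 145.0, 374.0, 167.0], 0.54)]
carrier_bed [([334.0, 148.0, 373.0, 164.0], 0.68)]
microscope_a []
dropper_water [([340.0, 209.0, 351.0, 224.0], 0.69)]
beaker [([215.0, 273.0, 236.0, 295.0], 0.59), ([224.0, 207.0, 263.0, 256.0], 0.26)]
1.2
```

```bash
python3 - <<'E'
from h import *
a=cv2.imread('pics/side0.png')[150:310,200:400];b=cv2.imread('pics/top0.png')[120:310,160:400]
cv2.imwrite('pics/s1.png',cv2.resize(a,(750,600),interpolation=cv2.INTER_CUBIC));cv2.imwrite('pics/t1.png',cv2.resize(b,(758,600),interpolation=cv2.INTER_CUBIC))
c=lambda r:((r[0]+r[2])/2,(r[1]+r[3])/2)
for n,r,q in [('rackbeetle',(262,187,296,219),(226,209,262,254)),('dnest',(248,170,281,196),(174,230,215,277)),('shell',(265,179,284,198),(209,230,231,249)),('drag',(342,254,372,279),(350,144,364,157)),('carr',(334,240,374,286),(332,147,374,166)),('drop',(268,246,278,277),(340,209,351,224)),('beaker',(228,184,245,210),(215,273,236,295))]:
    print(n,*[np.round(v,1) for v in tri([ray('side',c(r)),ray('top',c(q))])])
print('beetle',atz('side',(256.5,263),13), atz('top',(337,230),13))
E
```

```text
rackbeetle [567.   69.3  51.6] [5. 5.]
dnest [563.4 228.8  54.5] [0.7 0.7]
shell [571.1 144.1  68. ] [5.7 5.7]
drag [ 643.8 -360.7   78.3] [6.9 6.9]
carr [ 638.7 -342.    74.5] [12.6 12.6]
drop [ 472.8 -229.    39.8] [2.6 2.6]
beaker [450.7 184.8  33.6] [4.9 4.9]
beetle [ 440.72618173 -184.63195622   13.        ] [ 450.58388087 -191.20484999   13.        ]
```

View pics/s1.png

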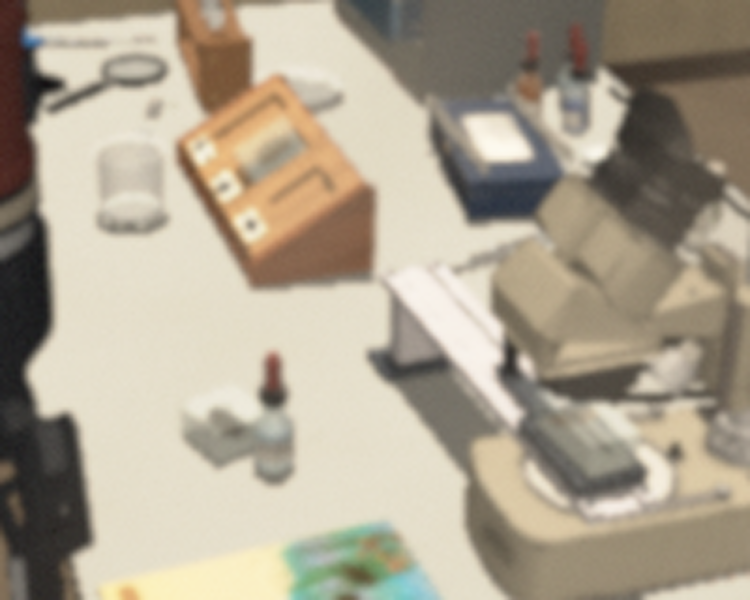

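View pics/t1.png

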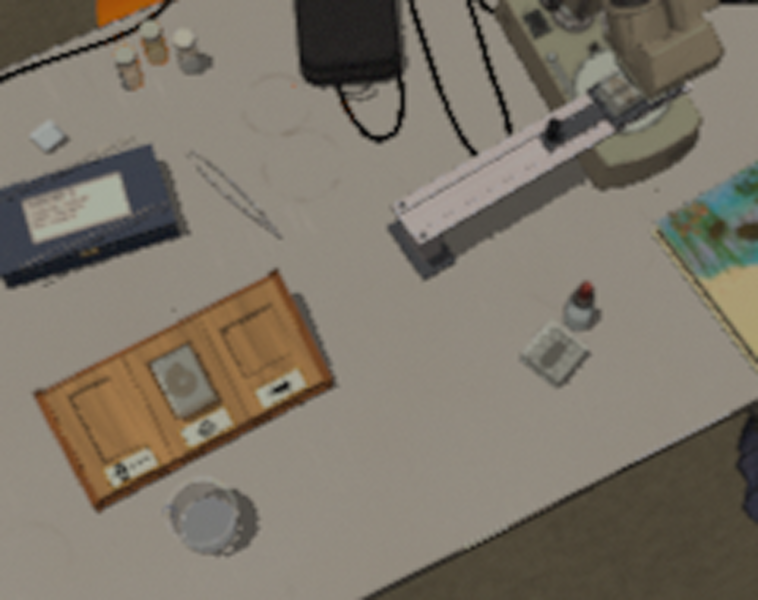

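Side crop: the dropper bottle is directly beside the beetle at (275,425), and the knob is at (508,345). Top crop: the dragonfly panel is on the left with its tall recess and card at (128,465). The shell is in the middle, and the beetle panel is on the right with its card at (282,387). The knob is at (555,127) and the rail's outer end is near (410,220).

```bash
python3 - <<'E'
from h import *
s=lambda x,y:ray('side',(200+x/3.75,150+y/3.75))
t=lambda x,y:ray('top',(160+x/3.158,120+y/3.158))
for n,a,b in [('knobtop',(508,345),(555,122)),('beetle top',(212,410),(556,350)),('rail L',(385,280),(395,208)),('bottle cap',(271,357),(585,288)),('rack BL',(275,75),(38,393)),('rack BR',(375,188),(277,272)),('rack FR',(250,283),(330,384))]:
    print(n,*[np.round(v,1) for v in tri([s(*a),t(*b)])])
T=np.array(get_calibration('wrist')['world_to_cam']);p=state()
from scipy.spatial.transform import Rotation as R
Rt=R.from_euler('xyz',p['ee_rot']).as_matrix()
o=-T[:3,:3].T@T[:3,3];print('cam in tool',Rt.T@(o-p['position']),(Rt.T@T[:3,:3].T).round(2),np.round(get_calibration('wrist')['K'],0).tolist(), o)
E
```

```text
knobtop [ 628.6 -275.8  103.9] [2. 2.]
beetle top [ 443.7 -184.    24.9] [2.6 2.6]
rail L [ 613.4 -101.2   69.4] [18.2 18.2]
bottle cap [ 473.7 -222.8   86.1] [1.6 1.6]
rack BL [608.1 275.5  79.9] [1.6 1.6]
rack BR [625.   27.1  75.1] [3.2 3.2]
rack FR [520.   23.7   3.7] [0.3 0.3]
cam in tool [  68.06039218   -1.23970732 -143.19291678] [[ 0.   -0.96 -0.27]
 [ 1.    0.    0.  ]
 [-0.   -0.27  0.96]] [[301.0, 0.0, 281.0], [0.0, 301.0, 208.0], [0.0, 0.0, 1.0]] [ 314.65798648 -571.39395253  374.5318026 ]
```

>>> move_arm --plan '[{"tx": 20,"ty": 47,"tz": 5,"wz": 0.14},{"tx": 40,"ty": 90,"tz": 10,"wz": 0.28},{"tx": 60,"ty": 135,"tz": 15,"wz": 0.42},{"tx": 80,"ty": 180,"tz": 20,"wz": 0.56},{"tx": 100,"ty": 225,"tz": 25,"wz": 0.7},{"tx": 120,"ty": 270,"tz": 30,"wz": 0.84},{"tx": 140,"ty": 315,"tz": 35,"wz": 0.98},{"tx": 170,"ty": 350,"tz": 39,"wz": 1.12},{"tx": 210,"ty": 375,"tz": 39,"wz": 1.26},{"tx": 258,"ty": 385,"tz": 39,"wz": 1.34},{"tx": 300,"ty": 399,"tz": 39,"wz": 1.34},{"tx": 300,"ty": 399,"tz": 39,"wz": 1.34},{"tx": 300,"ty": 399,"tz": 39,"wz": 1.34}]'

```text
schema error: expected keys tx, ty, tz, wx, wy, wz, grip
```

```bash
cat > look.py <<'E'
import sys,pickle
from h import *
C=get_calibration('wrist'); f=sys.argv[1]; im=shot('wrist',f+'.png'); pickle.dump(C,open('pics/'+f+'.pkl','wb'))
for t in sys.argv[2:]:
    print(t,[(np.round(r['rect'],1).tolist(),round(r['confidence'],2)) for r in recognise(t,'wrist')[:2]])
s=state();print(round(s['t'],2),s['position'].round(1) if hasattr(s['position'],'round') else s['position'],np.round(s['ee_rot'],3))
E
python3 look.py w1 carrier_knob beetle_block dropper_water
```

```text
carrier_knob []
beetle_block []
dropper_water []
1.4 [ 252.4 -598.9  231.3] [-3.142 -0.     0.399]
```

View pics/w1.png

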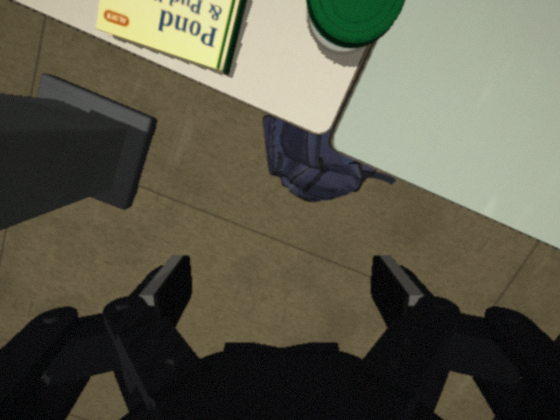

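The wrist picture shows only the floor, the table edge and a green-lidded jar at (355,10). The move was refused because every key is required in each row.

>>> move_arm --plan '[{"tx": 20,"ty": 47,"tz": 5,"wx": 0,"wy": 0,"wz": 0.14,"grip": 85},{"tx": 40,"ty": 90,"tz": 10,"wx": 0,"wy": 0,"wz": 0.28,"grip": 85},{"tx": 60,"ty": 135,"tz": 15,"wx": 0,"wy": 0,"wz": 0.42,"grip": 85},{"tx": 80,"ty": 180,"tz": 20,"wx": 0,"wy": 0,"wz": 0.56,"grip": 85},{"tx": 100,"ty": 225,"tz": 25,"wx": 0,"wy": 0,"wz": 0.7,"grip": 85},{"tx": 120,"ty": 270,"tz": 30,"wx": 0,"wy": 0,"wz": 0.84,"grip": 85},{"tx": 140,"ty": 315,"tz": 35,"wx": 0,"wy": 0,"wz": 0.98,"grip": 85},{"tx": 170,"ty": 350,"tz": 39,"wx": 0,"wy": 0,"wz": 1.12,"grip": 85},{"tx": 210,"ty": 375,"tz": 39,"wx": 0,"wy": 0,"wz": 1.26,"grip": 85},{"tx": 258,"ty": 385,"tz": 39,"wx": 0,"wy": 0,"wz": 1.34,"grip": 85},{"tx": 300,"ty": 399,"tz": 39,"wx": 0,"wy": 0,"wz": 1.34,"grip": 85},{"tx": 300,"ty": 399,"tz": 39,"wx": 0,"wy": 0,"wz": 1.34,"grip": 40},{"tx": 300,"ty": 399,"tz": 39,"wx": 0,"wy": 0,"wz": 1.34,"grip": 40},{"tx": 300,"ty": 399,"tz": 39,"wx": 0,"wy": 0,"wz": 1.34,"grip": 40}]'

```text
t: 2.8
position: [551.3, -201.0, 270.2]
ee_rot: [-3.14, 0.001, 1.737]
wrist_force: [0.3, -0.2, -0.0]
finger_gap: 43.4
grip_force: 0.0
```

```bash
python3 look.py w2 carrier_knob beetle_block dropper_water dragonfly_block
```

```text
carrier_knob [([305.0, 294.1, 328.4, 340.4], 0.91)]
beetle_block [([183.6, 131.3, 230.7, 178.0], 0.62)]
dropper_water [([203.2, 178.5, 234.9, 204.0], 0.75)]
dragonfly_block [([313.1, 304.7, 338.4, 341.3], 0.95), ([203.3, 176.7, 235.0, 201.9], 0.45)]
3.05 [ 551.7 -200.8  270.7] [-3.142e+00  1.000e-03  1.737e+00]
```

View pics/w2.png

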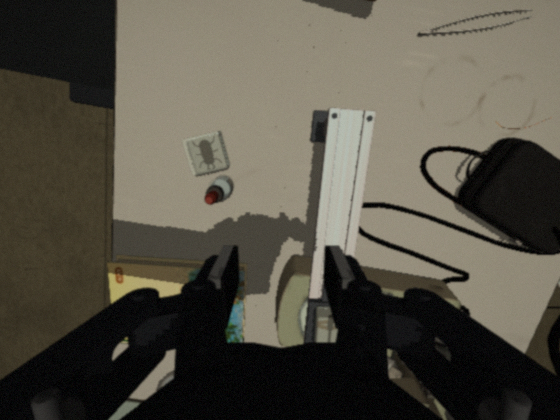

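The picture shows the beetle at (207,153) and the dropper cap at (212,195), with the bottle just below the beetle. The rail's left edge runs from (329,110) to (313,298), and the fingers hide the knob. I'll move nearer with the gripper open.

>>> move_arm --plan '[{"tx": 40,"ty": -15,"tz": -10,"wx": 0,"wy": 0,"wz": 0,"grip": 85},{"tx": 70,"ty": -30,"tz": -20,"wx": 0,"wy": 0,"wz": 0,"grip": 85},{"tx": 70,"ty": -30,"tz": -20,"wx": 0,"wy": 0,"wz": 0,"grip": 85},{"tx": 70,"ty": -30,"tz": -20,"wx": 0,"wy": 0,"wz": 0,"grip": 85}]'

```text
t: 3.45
position: [621.9, -230.2, 249.4]
ee_rot: [-3.14, -0.001, 1.738]
wrist_force: [-0.8, 0.0, -0.3]
finger_gap: 84.9
grip_force: 0.0
```

```bash
python3 look.py w3 carrier_knob beetle_block dropper_water dragonfly_block
```

```text
carrier_knob [([252.7, 222.1, 299.3, 330.6], 0.89)]
beetle_block [([119.1, 95.9, 173.9, 146.1], 0.88)]
dropper_water [([133.9, 148.3, 180.6, 169.1], 0.83)]
dragonfly_block [([259.5, 286.1, 296.0, 331.9], 0.7)]
3.7 [ 622.  -229.6  251.4] [3.141e+00 1.000e-03 1.739e+00]
```

View pics/w3.png

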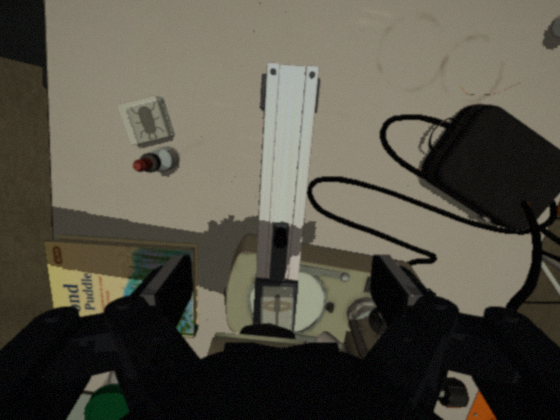

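The knob shows clearly at about (280,235), with its top at the lower end. The rail runs from (292,66) down to the carrier at (276,300), with the dragonfly at (277,300).

```bash
python3 - <<'E'
from h import *
import pickle
C=pickle.load(open('pics/w3.pkl','rb'));C2=pickle.load(open('pics/w2.pkl','rb'))
g=cv2.imread('pics/w3.png',0)
sub=g[215:256,262:300];m=(sub<40).astype(np.uint8)
n,l,st,ce=cv2.connectedComponentsWithStats(m);print([(st[i].tolist(),ce[i].round(1).tolist()) for i in range(1,n) if st[i][4]>20])
for r in sub[::3]:print(' '.join('%3d'%v for v in r[::2]))
for px in [(280,238),(280,241),(280,244)]: print(px,atz('w',px,111,C).round(1))
T=ray('top',(160+555/3.158,120+122/3.158));S=ray('side',(200+508/3.75,150+345/3.75))
print([np.round(v,1) for v in tri([T,S,ray('w',(280,241),C)])],proj('w',[628.6,-275.8,104],C))
# rail edges
for a,b in [((267,68),(258,215)),((318,68),(297,278))]:
    p,q=atz('w',a,78,C),atz('w',b,78,C);d=q-p;print(p.round(1),q.round(1),'yaw of outward',np.arctan2(-d[1],-d[0]).round(3))
print('beetle',[np.round(v,1) for v in tri([ray('w',(146.5,121),C),ray('w',(207.2,154.6),C2)])])
E
```

```text
[([10, 10, 17, 31, 443], [17.5, 25.7])]
172 167 171 165 156 172 172 174 174 177 177 174 174 173 172 136 147 175 170
171 170 173 161 156 173 175 173 173 176 176 175 176 172 172 147 157 174 171
 91  93 121 116 141 148 157 159 159 144 120 147 163 170 172 147 161 173 171
 80  81  80  76  82  66  40  47  46  47  48  47  45  81 137 110 154 166 171
 77  84  80  75  82  57  29  23  21  18  25  43  37  42  83  72  83 104 142
 81  80  83  76  81  60  19  12   5   1   0   5  23  40  75  75  82  79  83
 80  83  81  74  80  56  20   1   0   0   6   1  15  46  75  73  79  81  83
 79  80  78  71  80  48  11   2   7   9   4   1  15  57  79  72  80  78  81
 80  81  83  76  75  40   6   0   0   5   5   0  11  60  78  76  80  79  81
 81  81  83  77  76  37  11  11   2   7  11   2   4  62  74  81  80  82  85
 79  81  77  75  76  38  14   6   0   7   9   5  23  67  68  78  84  82  81
 80  79  76  76  78  27  22  14  18  16  16  20  29  71  70  81  81  77  82
 77  81  80  75  66  34  25  23  19  23  24  22  36  77  73  77  79  79  86
 79  82  78  80  61  26  20  22  27  21  23  30  41  73  70  87  82  88 109
(280, 238) [ 627.4 -270.7  111. ]
(280, 241) [ 628.  -273.9  111. ]
(280, 244) [ 628.5 -277.1  111. ]
[array([ 628.4, -276.2,  104.2]), array([2. , 2. , 0.4])] [280.344202   240.27602988]
[ 588.  -113.2   78. ] [ 601.2 -260.9   78. ] yaw of outward 1.66
[ 636.4 -105.    78. ] [ 657.1 -329.    78. ] yaw of outward 1.663
beetle [array([ 452.4, -185.8,   23.5]), array([0.6, 0.6])]
```

```bash
python3 - <<'E'
from h import *
import pickle
C=pickle.load(open('pics/w3.pkl','rb'))
g=cv2.imread('pics/w3.png',0)
print(g[240:345:2,280].tolist())
print('bed px rows',[proj('w',np.array([628+.089*k,-277-.996*k,83]),C).round(0).tolist() for k in (53,60,100,140)])
print('knob top/base', proj('w',[628,-277,111],C),proj('w',[628,-277,82],C))
im=cv2.imread('pics/w3.png')[210:340,220:340];cv2.imwrite('pics/c3.png',cv2.resize(im,(554,600),interpolation=cv2.INTER_CUBIC))
E
```

```text
[3, 7, 0, 4, 16, 22, 20, 21, 22, 26, 22, 24, 27, 30, 22, 26, 27, 28, 20, 24, 20, 15, 35, 55, 83, 82, 81, 84, 79, 105, 107, 90, 91, 102, 92, 90, 118, 128, 123, 127, 131, 127, 124, 79, 19, 6, 8, 8, 14, 83, 103, 71, 52]
bed px rows [[276.0, 278.0], [276.0, 283.0], [273.0, 313.0], [271.0, 342.0]]
knob top/base [279.52969014 243.86812244] [279.7052526  233.75145529]
```

View pics/c3.png

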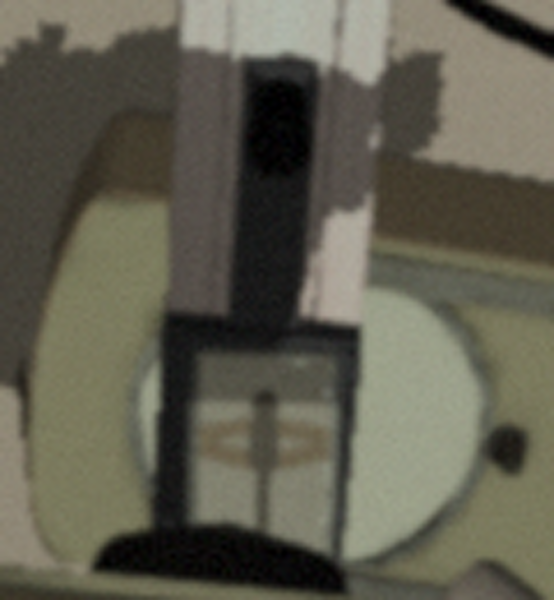

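Crop: the knob blob spans columns 274–288, with its head centred at about (280,240.5). That puts the knob top near (628,-274,111), and the outward yaw along the rail is 1.66. I'll tilt the gripper away from the microscope head.

>>> move_arm --plan '[{"tx": 3,"ty": -10,"tz": -20,"wx": -0.13,"wy": 0,"wz": -0.04,"grip": 50},{"tx": 5.5,"ty": -25,"tz": -50,"wx": -0.26,"wy": 0,"wz": -0.08,"grip": 50},{"tx": 5.5,"ty": -45,"tz": -90,"wx": -0.26,"wy": 0,"wz": -0.08,"grip": 50},{"tx": 5.5,"ty": -45,"tz": -115,"wx": -0.26,"wy": 0,"wz": -0.08,"grip": 50},{"tx": 5.5,"ty": -45,"tz": -140,"wx": -0.26,"wy": 0,"wz": -0.08,"grip": 50},{"tx": 5.5,"ty": -45,"tz": -160,"wx": -0.26,"wy": 0,"wz": -0.08,"grip": 50},{"tx": 5.5,"ty": -45,"tz": -160,"wx": -0.26,"wy": 0,"wz": -0.08,"grip": 50},{"tx": 5.5,"ty": -45,"tz": -160,"wx": -0.26,"wy": 0,"wz": -0.08,"grip": 0},{"tx": 5.5,"ty": -45,"tz": -160,"wx": -0.26,"wy": 0,"wz": -0.08,"grip": 0},{"tx": 5.5,"ty": -45,"tz": -160,"wx": -0.26,"wy": 0,"wz": -0.08,"grip": 0},{"tx": 5.5,"ty": -45,"tz": -160,"wx": -0.26,"wy": 0,"wz": -0.08,"grip": 0},{"tx": 5.5,"ty": -45,"tz": -160,"wx": -0.26,"wy": 0,"wz": -0.08,"grip": 0}]' --squeeze 60

```text
t: 4.9
position: [628.2, -275.7, 92.5]
ee_rot: [-3.109, 0.26, 1.662]
wrist_force: [-2.9, 0.7, 5.7]
finger_gap: 10.6
grip_force: 58.4
```

>>> move_arm --plan '[{"tx": -0.5,"ty": 6,"tz": 0,"wx": 0,"wy": 0,"wz": 0,"grip": 0},{"tx": -1.6,"ty": 18,"tz": 0,"wx": 0,"wy": 0,"wz": 0,"grip": 0},{"tx": -2.7,"ty": 30,"tz": 0,"wx": 0,"wy": 0,"wz": 0,"grip": 0},{"tx": -4,"ty": 45,"tz": 0,"wx": 0,"wy": 0,"wz": 0,"grip": 0},{"tx": -5.3,"ty": 60,"tz": 0,"wx": 0,"wy": 0,"wz": 0,"grip": 0},{"tx": -6.7,"ty": 75,"tz": 0,"wx": 0,"wy": 0,"wz": 0,"grip": 0},{"tx": -8,"ty": 90,"tz": 0,"wx": 0,"wy": 0,"wz": 0,"grip": 0},{"tx": -9.3,"ty": 105,"tz": 0,"wx": 0,"wy": 0,"wz": 0,"grip": 0},{"tx": -10.7,"ty": 120,"tz": 0,"wx": 0,"wy": 0,"wz": 0,"grip": 0},{"tx": -12,"ty": 135,"tz": 0,"wx": 0,"wy": 0,"wz": 0,"grip": 0},{"tx": -12.8,"ty": 143,"tz": 0,"wx": 0,"wy": 0,"wz": 0,"grip": 0},{"tx": -13.3,"ty": 149.5,"tz": 0,"wx": 0,"wy": 0,"wz": 0,"grip": 0},{"tx": -13.3,"ty": 149.5,"tz": 0,"wx": 0,"wy": 0,"wz": 0,"grip": 0},{"tx": -13.3,"ty": 149.5,"tz": 0,"wx": 0,"wy": 0,"wz": 0,"grip": 0}]'

```text
t: 6.3
position: [613.9, -125.2, 92.4]
ee_rot: [-3.107, 0.259, 1.663]
wrist_force: [-4.2, 0.8, 9.9]
finger_gap: 10.6
grip_force: 59.2
```

>>> move_arm --plan '[{"tx": 0,"ty": 0,"tz": 0,"wx": 0,"wy": 0,"wz": 0,"grip": 50},{"tx": 0,"ty": 0,"tz": 0,"wx": 0,"wy": 0,"wz": 0,"grip": 50},{"tx": 0,"ty": 0,"tz": 0,"wx": 0,"wy": 0,"wz": 0,"grip": 50},{"tx": 0,"ty": 8,"tz": 35,"wx": 0,"wy": 0,"wz": 0,"grip": 50},{"tx": 0,"ty": 0,"tz": 80,"wx": 0.13,"wy": 0,"wz": 0,"grip": 85},{"tx": 2,"ty": -20,"tz": 115,"wx": 0.26,"wy": 0,"wz": 0,"grip": 85},{"tx": 3,"ty": -55,"tz": 135,"wx": 0.26,"wy": 0,"wz": 0,"grip": 85},{"tx": 3,"ty": -55,"tz": 135,"wx": 0.26,"wy": 0,"wz": 0,"grip": 85},{"tx": 3,"ty": -55,"tz": 135,"wx": 0.26,"wy": 0,"wz": 0,"grip": 85}]'

```text
t: 7.2
position: [617.4, -181.8, 225.2]
ee_rot: [-3.132, -0.001, 1.657]
wrist_force: [-0.2, 0.2, -0.3]
finger_gap: 84.8
grip_force: 0.0
```

```bash
python3 look.py w4 carrier_knob dragonfly_block beetle_block dropper_water
```

```text
carrier_knob [([257.0, 128.4, 313.1, 278.0], 0.65), ([111.1, 149.7, 168.6, 199.8], 0.36)]
dragonfly_block [([265.6, 206.0, 309.4, 280.3], 0.83)]
beetle_block [([111.8, 150.3, 171.2, 200.4], 0.68), ([256.1, 124.4, 311.9, 278.0], 0.16)]
dropper_water [([131.4, 200.4, 179.8, 232.7], 0.89)]
7.45 [ 617.5 -178.2  224.4] [-3.130e+00 -3.000e-03  1.663e+00]
```

View pics/w4.png

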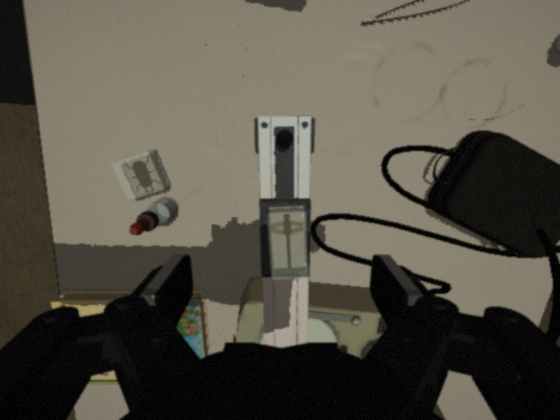

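The carrier is out: the knob is at (284,139) at the rail's outer end, and the dragonfly block is at (288,242), long side along the rail and clear of the microscope. The beetle is at (141,174), with the bottle right beside it at (155,215).

```bash
python3 - <<'E'
from h import *
import pickle
C=pickle.load(open('pics/w4.pkl','rb'))
g=cv2.imread('pics/w4.png',0)
k=atz('w',(284.5,140),111,C);print('knob',k.round(1))
print('block',atz('w',(287.5,242.5),109,C).round(1), 'by knob',(k[:2]+100*np.array([.089,-.996])).round(1))
print('col',[(i,int(v)) for i,v in zip(range(190,290,2),g[190:290:2,280:294].mean(1))])
print('row',[(i,int(v)) for i,v in zip(range(252,322,2),g[232:262,252:322:2].mean(0))])
E
```

```text
knob [ 614.2 -125.6  111. ]
block [ 625.3 -217.8  109. ] by knob [ 623.1 -225.2]
col [(190, 54), (192, 54), (194, 55), (196, 55), (198, 50), (200, 37), (202, 43), (204, 51), (206, 78), (208, 92), (210, 82), (212, 110), (214, 110), (216, 101), (218, 104), (220, 99), (222, 85), (224, 84), (226, 93), (228, 93), (230, 83), (232, 84), (234, 96), (236, 111), (238, 111), (240, 110), (242, 112), (244, 112), (246, 111), (248, 111), (250, 112), (252, 113), (254, 111), (256, 110), (258, 110), (260, 112), (262, 111), (264, 110), (266, 111), (268, 92), (270, 84), (272, 83), (274, 78), (276, 87), (278, 105), (280, 88), (282, 90), (284, 91), (286, 91), (288, 92)]
row [(252, 62), (254, 63), (256, 63), (258, 62), (260, 43), (262, 22), (264, 21), (266, 22), (268, 35), (270, 74), (272, 109), (274, 123), (276, 122), (278, 121), (280, 122), (282, 121), (284, 120), (286, 102), (288, 75), (290, 101), (292, 120), (294, 122), (296, 123), (298, 123), (300, 123), (302, 123), (304, 111), (306, 73), (308, 32), (310, 67), (312, 73), (314, 68), (316, 68), (318, 73), (320, 80)]
```

>>> move_arm --plan '[{"tx": 2,"ty": -20,"tz": -25,"wx": 0,"wy": 0,"wz": 0,"grip": 85},{"tx": 4,"ty": -42,"tz": -50,"wx": 0,"wy": 0,"wz": 0,"grip": 85},{"tx": 4,"ty": -42,"tz": -50,"wx": 0,"wy": 0,"wz": 0,"grip": 85},{"tx": 4,"ty": -42,"tz": -50,"wx": 0,"wy": 0,"wz": 0,"grip": 85}]'

```text
t: 7.85
position: [621.4, -221.4, 174.5]
ee_rot: [-3.13, -0.003, 1.66]
wrist_force: [0.5, -0.1, 0.2]
finger_gap: 85.3
grip_force: 0.0
```

```bash
python3 look.py w5 dragonfly_block; python3 - <<'E'
import cv2
im=cv2.imread('pics/w5.png')[180:380,170:400];cv2.imwrite('pics/c5.png',cv2.resize(im,(690,600),interpolation=cv2.INTER_CUBIC))
E
```

```text
dragonfly_block [([262.4, 173.3, 314.1, 265.3], 0.65)]
7.95 [ 622.8 -220.1  176.5] [-3.134e+00 -2.000e-03  1.662e+00]
```

View pics/c5.png

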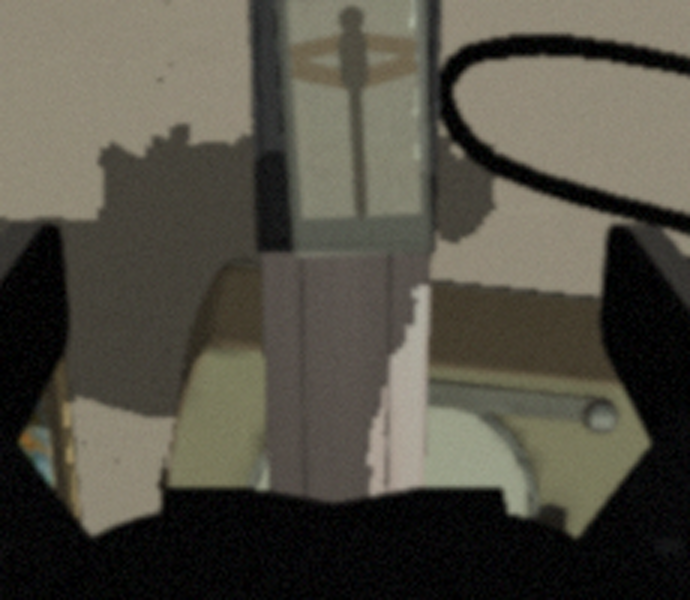

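The crop shows the dragonfly block's face ending at about row 218–250 in the crop, which is picture row 253–263, and spanning crop columns 290–430. The fingers straddle it with room to spare.

```bash
python3 - <<'E'
from h import *
import pickle
u=np.array([-.089,.996]);v=np.array([.996,.089])
g5=cv2.imread('pics/w5.png',0)
for f,c in (('w4',(624,-222)),('w5',(624,-222))):
    C=pickle.load(open(f'pics/{f}.pkl','rb'))
    for z in (109,83):
        for a,b in ((34,0),(-34,0),(0,-18),(0,18)):
            p=np.r_[np.array(c)+a*u+b*v,z];print(f,z,(a,b),proj('w',p,C).round(1))
print('col5',[(i,int(v)) for i,v in zip(range(160,272,2),g5[160:272:2,280:300].mean(1))])
print('row5',[(i,int(v)) for i,v in zip(range(250,322,2),g5[222:236,250:322:2].mean(0))])
E
```

```text
w4 109 (34, 0) [285.8 211.5]
w4 109 (-34, 0) [285.7 279.5]
w4 109 (0, -18) [266.4 246.6]
w4 109 (0, 18) [305.1 246.7]
w4 83 (34, 0) [285.7 204.1]
w4 83 (-34, 0) [285.5 267.1]
w4 83 (0, -18) [267.8 236.5]
w4 83 (0, 18) [303.4 236.6]
w5 109 (34, 0) [286.  177.3]
w5 109 (-34, 0) [285.5 265.8]
w5 109 (0, -18) [261.2 223.2]
w5 109 (0, 18) [310.4 223.5]
w5 83 (34, 0) [285.9 171.7]
w5 83 (-34, 0) [285.5 251.9]
w5 83 (0, -18) [263.6 213.2]
w5 83 (0, 18) [307.8 213.4]
col5 [(160, 77), (162, 77), (164, 63), (166, 50), (168, 44), (170, 50), (172, 56), (174, 92), (176, 99), (178, 117), (180, 128), (182, 120), (184, 108), (186, 107), (188, 109), (190, 109), (192, 92), (194, 88), (196, 89), (198, 99), (200, 99), (202, 91), (204, 87), (206, 89), (208, 99), (210, 114), (212, 116), (214, 117), (216, 116), (218, 116), (220, 116), (222, 117), (224, 116), (226, 116), (228, 116), (230, 116), (232, 116), (234, 115), (236, 114), (238, 114), (240, 115), (242, 114), (244, 114), (246, 114), (248, 114), (250, 114), (252, 98), (254, 86), (256, 86), (258, 84), (260, 82), (262, 83), (264, 94), (266, 84), (268, 82), (270, 82)]
row5 [(250, 81), (252, 79), (254, 60), (256, 37), (258, 38), (260, 39), (262, 38), (264, 45), (266, 76), (268, 99), (270, 126), (272, 127), (274, 126), (276, 127), (278, 128), (280, 127), (282, 127), (284, 128), (286, 115), (288, 79), (290, 81), (292, 121), (294, 128), (296, 127), (298, 127), (300, 126), (302, 127), (304, 127), (306, 127), (308, 133), (310, 112), (312, 84), (314, 52), (316, 69), (318, 72), (320, 58)]
```

```bash
python3 - <<'E'
from h import *
import pickle
C=pickle.load(open('pics/w5.pkl','rb'));C4=pickle.load(open('pics/w4.pkl','rb'));g=cv2.imread('pics/w5.png',0)
P=[]
for r in range(212,250,2):
    row=g[r,280:300].astype(float);w=np.clip(115-row,0,None);P.append(atz('w',(280+(w*np.arange(20)).sum()/w.sum(),r),85,C)[:2])
P=np.array(P);k=np.polyfit(P[:,1],P[:,0],1);print('yaw',1.5708-np.arctan(k[0]),'x at -221.5',np.polyval(k,-221.5))
# same height check: tail end bottom seen in both
print([np.round(v,1) for v in tri([ray('w',(289,251.5),C),ray('w',(289,267.5),C4)])],[np.round(v,1) for v in tri([ray('w',(289,264.5),C),ray('w',(289,278.5),C4)])])
s=state();print(s['t'],s['position'],s['ee_rot'])
E
```

```text
yaw 1.7169862442222712 x at -221.5 625.8674288625346
[array([ 629.6, -250.2,   94.6]), array([0.3, 0.3])] [array([ 629.9, -254.9,  108.3]), array([0.3, 0.3])]
7.95 [ 622.76553192 -220.06700798  176.45308529] [-3.13360681e+00 -2.36201983e-03  1.66249761e+00]
```

>>> move_arm --plan '[{"tx": 4.5,"ty": 1,"tz": -30,"wx": 0,"wy": 0,"wz": 0.055,"grip": 70},{"tx": 4.5,"ty": 1,"tz": -60,"wx": 0,"wy": 0,"wz": 0.055,"grip": 60},{"tx": 4.5,"ty": 1,"tz": -81,"wx": 0,"wy": 0,"wz": 0.055,"grip": 60},{"tx": 4.5,"ty": 1,"tz": -81,"wx": 0,"wy": 0,"wz": 0.055,"grip": 60},{"tx": 4.5,"ty": 1,"tz": -81,"wx": 0,"wy": 0,"wz": 0.055,"grip": 20},{"tx": 4.5,"ty": 1,"tz": -81,"wx": 0,"wy": 0,"wz": 0.055,"grip": 20},{"tx": 4.5,"ty": 1,"tz": -81,"wx": 0,"wy": 0,"wz": 0.055,"grip": 20},{"tx": 4.5,"ty": 1,"tz": -81,"wx": 0,"wy": 0,"wz": 0.055,"grip": 20},{"tx": 4.5,"ty": 1,"tz": -81,"wx": 0,"wy": 0,"wz": 0.055,"grip": 20}]' --squeeze 50

```text
t: 8.85
position: [627.2, -221.5, 97.0]
ee_rot: [-3.134, 0.0, 1.715]
wrist_force: [-2.4, 1.0, 5.2]
finger_gap: 34.7
grip_force: 50.7
```

>>> move_arm --plan '[{"tx": 0,"ty": 0,"tz": 15,"wx": 0,"wy": 0,"wz": 0,"grip": 20},{"tx": 0,"ty": 0,"tz": 45,"wx": 0,"wy": 0,"wz": 0,"grip": 20},{"tx": 0,"ty": 5,"tz": 85,"wx": 0,"wy": 0,"wz": -0.1,"grip": 20},{"tx": -5,"ty": 25,"tz": 125,"wx": 0,"wy": 0,"wz": -0.23,"grip": 20},{"tx": -15,"ty": 55,"tz": 150,"wx": 0,"wy": 0,"wz": -0.37,"grip": 20},{"tx": -30,"ty": 95,"tz": 165,"wx": 0,"wy": 0,"wz": -0.51,"grip": 20},{"tx": -45,"ty": 135,"tz": 175,"wx": 0,"wy": 0,"wz": -0.65,"grip": 20},{"tx": -60,"ty": 175,"tz": 175,"wx": 0,"wy": 0,"wz": -0.79,"grip": 20},{"tx": -80,"ty": 215,"tz": 175,"wx": 0,"wy": 0,"wz": -0.93,"grip": 20},{"tx": -100,"ty": 255,"tz": 175,"wx": 0,"wy": 0,"wz": -1.07,"grip": 20},{"tx": -120,"ty": 295,"tz": 175,"wx": 0,"wy": 0,"wz": -1.21,"grip": 20},{"tx": -135,"ty": 335,"tz": 175,"wx": 0,"wy": 0,"wz": -1.35,"grip": 20},{"tx": -146,"ty": 370,"tz": 175,"wx": 0,"wy": 0,"wz": -1.49,"grip": 20},{"tx": -146,"ty": 370,"tz": 175,"wx": 0,"wy": 0,"wz": -1.63,"grip": 20},{"tx": -146,"ty": 370,"tz": 175,"wx": 0,"wy": 0,"wz": -1.717,"grip": 20},{"tx": -146,"ty": 370,"tz": 175,"wx": 0,"wy": 0,"wz": -1.717,"grip": 20},{"tx": -146,"ty": 370,"tz": 175,"wx": 0,"wy": 0,"wz": -1.717,"grip": 20}]'

```text
t: 10.55
position: [480.3, 148.7, 270.1]
ee_rot: [-3.131, -0.003, -0.0]
wrist_force: [0.1, -0.0, -1.5]
finger_gap: 34.4
grip_force: 50.0
```

```bash
python3 look.py w6 bay_dragonfly_nest bay_beetle_nest shell_block rack beaker dragonfly_block
```

```text
bay_dragonfly_nest [([163.6, 58.1, 249.8, 154.9], 0.82)]
bay_beetle_nest [([313.4, 51.3, 398.6, 153.9], 0.9)]
shell_block [([264.5, 75.5, 301.3, 134.6], 0.62)]
rack [([155.0, 41.2, 411.2, 160.3], 0.84)]
beaker [([226.3, 177.7, 276.3, 232.4], 0.78)]
dragonfly_block [([240.9, 194.1, 322.9, 334.6], 0.71)]
10.9 [480.2 148.3 269.3] [-3.131e+00 -1.000e-03 -2.000e-03]
```

View pics/w6.png

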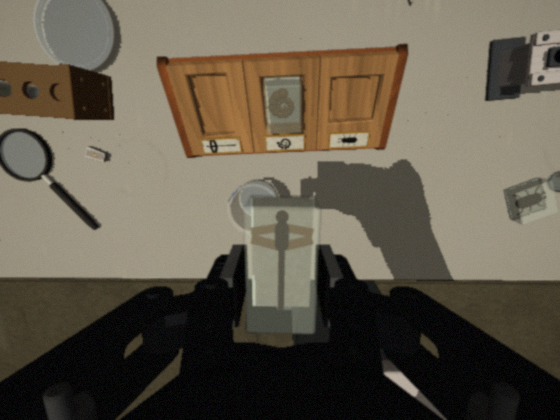

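The picture shows, from left to right, the dragonfly recess at (215,103) with its card at (221,146), the shell at (284,104), and the beetle recess at (354,100) with its card at (348,140). The beaker is at (252,205) and the dragonfly block is held squarely at (282,265). I'll take a second view for the stereo measurement.

>>> move_arm --plan '[{"tx": 0,"ty": 40,"tz": -20,"wx": 0,"wy": 0,"wz": 0,"grip": 20},{"tx": -15,"ty": 70,"tz": -35,"wx": 0,"wy": 0,"wz": 0,"grip": 20},{"tx": -15,"ty": 70,"tz": -35,"wx": 0,"wy": 0,"wz": 0,"grip": 20},{"tx": -15,"ty": 70,"tz": -35,"wx": 0,"wy": 0,"wz": 0,"grip": 20}]'

```text
t: 11.3
position: [464.6, 219.0, 233.9]
ee_rot: [-3.132, -0.0, 0.0]
wrist_force: [-0.1, -0.7, -1.2]
finger_gap: 34.4
grip_force: 50.0
```

```bash
python3 look.py w7 bay_dragonfly_nest bay_beetle_nest rack
cat > fit.py <<'E'
from h import *
import pickle
from scipy.optimize import minimize
from scipy.ndimage import map_coordinates
V=[]
for f in ('w6','w7'):
    g=cv2.GaussianBlur(cv2.imread(f'pics/{f}.png',0).astype(np.float32),(0,0),1.2)
    G=np.hypot(cv2.Sobel(g,-1,1,0),cv2.Sobel(g,-1,0,1));V.append((np.minimum(G,60),pickle.load(open(f'pics/{f}.pkl','rb'))))
def rect(cy,a,b,z=0,cx=0):
    t=np.linspace(-.95,.95,40);o=0*t
    return [np.c_[cx+a/2*t,o+cy+s*b/2,o+z] for s in(1,-1)]+[np.c_[cx+o+s*a/2,cy+b/2*t,o+z] for s in(1,-1)]
M=lambda m:np.vstack(rect(79,72+m,40+m)+rect(-79,52+m,52+m))
def R(yaw,tilt=np.pi/6):
    c,s=np.cos(tilt),np.sin(tilt);A=np.array([[c,0,-s],[0,1,0],[s,0,c]])
    Z=np.array([[np.cos(yaw),-np.sin(yaw),0],[np.sin(yaw),np.cos(yaw),0],[0,0,1]]);return Z@A
def pr(C,X):
    K=np.array(C['K']);T=np.array(C['world_to_cam']);p=K@(T[:3,:3]@X.T+T[:3,3:]);return p[:2]/p[2]
def score(q,P,views=V):
    X=P@R(q[3]).T+q[:3];s=0
    for G,C in views:
        u=pr(C,X);s+=map_coordinates(G,[u[1],u[0]],order=1,mode='nearest').mean()
    return -s
if __name__=='__main__':
    from scipy.optimize import differential_evolution as DE
    for m in (0,2,4):
        for vs,nm in((V,'both'),):
            r=DE(score,[(540,600),(125,170),(30,75),(-.15,.15)],args=(M(m),vs),seed=1,maxiter=150,popsize=20,tol=1e-6)
            print(m,nm,r.x.round(3),round(r.fun,2))
E
python3 fit.py
```

```text
bay_dragonfly_nest [([226.3, 28.7, 310.5, 143.6], 0.66)]
bay_beetle_nest [([382.3, 21.5, 496.0, 137.3], 0.58)]
rack [([216.3, 10.6, 509.8, 148.5], 0.59)]
11.5 [466.1 217.2 234.8] [-3.131e+00 -3.000e-03 -5.000e-03]
0 both [ 5.40772e+02  1.31264e+02  4.56880e+01 -9.00000e-03] -83.18
2 both [5.69582e+02 1.50973e+02 5.69400e+01 7.40000e-02] -98.25
4 both [5.69936e+02 1.49051e+02 5.23670e+01 7.60000e-02] -96.94
```

```bash
cat > fit2.py <<'E'
from fit import *
from scipy.optimize import differential_evolution as DE
t=np.linspace(-50,50,60)
lines=[np.c_[t,0*t+s,0*t] for s in(39.5,-39.5)]
A=M(4); B=np.vstack(rect(79,72,40,-2)+rect(-79,52,52,-2)); L=np.vstack(lines)
bd=[(560,580),(140,160),(40,70),(0,.15)]
def tot(q,v=V): return score(q,A,v)+score(q,B,v)+.7*score(q,L,v)
for v,n in((V,'both'),(V[:1],'w6'),(V[1:],'w7')):
    r=DE(tot,bd,args=(v,),seed=2,maxiter=120,popsize=20,tol=1e-6);print(n,r.x.round(3),round(r.fun,1))
    if n=='both': q=r.x
print('parts',[round(score(q,P),1) for P in (A,B,L)])
for z in np.arange(50,60,1.):
    r=minimize(lambda p:tot([p[0],p[1],z,p[2]]),[q[0],q[1],q[3]],method='Nelder-Mead');print(z,r.x.round(3),round(r.fun,1))
for nm,q in(('both',q),):
  for k,(G,C) in zip(('w6','w7'),V):
    im=cv2.imread(f'pics/{k}.png')
    for P,c in((A,(0,0,255)),(B,(0,255,0)),(L,(255,0,0))):
        for u in pr(C,P@R(q[3]).T+q[:3]).T: im[int(round(u[1])),int(round(u[0]))]=c
    cv2.imwrite(f'pics/fit_{k}.png',im)
a=cv2.resize(cv2.imread('pics/fit_w6.png')[35:165,150:415],(795,290),interpolation=cv2.INTER_CUBIC)
b=cv2.resize(cv2.imread('pics/fit_w7.png')[5:155,210:515],(795,300),interpolation=cv2.INTER_CUBIC)
cv2.imwrite('pics/fit.png',np.vstack([a,b]))
E
python3 fit2.py
```

```text
both [5.71370e+02 1.51389e+02 5.60120e+01 4.60000e-02] -219.9
w6 [5.71316e+02 1.51542e+02 5.66390e+01 4.50000e-02] -111.0
w7 [5.68406e+02 1.50869e+02 5.29940e+01 4.80000e-02] -109.1
parts [np.float32(-81.8), np.float32(-87.1), np.float32(-72.9)]
50.0 [5.72987e+02 1.46831e+02 4.50000e-02] -205.3
51.0 [5.68504e+02 1.50988e+02 4.80000e-02] -207.6
52.0 [5.72399e+02 1.51385e+02 4.60000e-02] -204.1
53.0 [5.72126e+02 1.51182e+02 4.40000e-02] -210.1
54.0 [5.71893e+02 1.51205e+02 4.40000e-02] -215.3
55.0 [5.71572e+02 1.51275e+02 4.60000e-02] -218.7
56.0 [5.71373e+02 1.51389e+02 4.60000e-02] -219.9
57.0 [5.71189e+02 1.51439e+02 4.60000e-02] -219.5
58.0 [5.70987e+02 1.51474e+02 4.70000e-02] -218.5
59.0 [5.70771e+02 1.51589e+02 4.70000e-02] -216.7
```

View pics/fit.png

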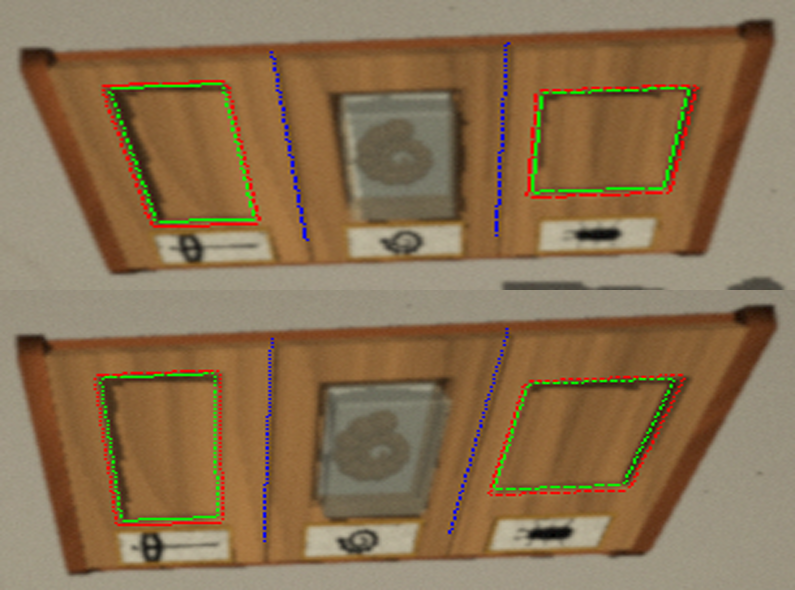

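The fitted outlines (red for the mouth, green for the recess, blue for the panel gaps) lie on the picture's edges in both views. The face point of the middle panel is (571.4,151.4,56), with a yaw of 0.046. Next I'll check how the block sits in the grip.

```bash
python3 - <<'E'
from h import *
from scipy.spatial.transform import Rotation as Ro
import pickle
C=get_calibration('wrist');K=np.array(C['K'])
# camera in tool, nominal from first reading
o=np.array([68.06,-1.24,-143.19]);s=state()
Rt=Ro.from_euler('xyz',s['ee_rot']).as_matrix();T=np.array(C['world_to_cam'])
o2=Rt.T@(-T[:3,:3].T@T[:3,3]-np.array(s['position']));Rc=T[:3,:3]@Rt;print('cam in tool',o2.round(1))
def P(x):
    p=K@(Rc@(np.array(x)-o2));return (p[:2]/p[2]).round(1)
for h in (11,14):
    for nm,z in(('top',h-26),('bot',h)): print(h,nm,P((34,0,z)),P((-34,0,z)),P((0,-18,z)),P((0,18,z)))
for f in('w6','w7'):
    g=cv2.imread(f'pics/{f}.png',0)
    print(f,[(i,int(v)) for i,v in zip(range(180,350,2),g[180:350:2,288:310].mean(1))])
    print([(i,int(v)) for i,v in zip(range(236,330,2),g[206:216,236:330:2].mean(0))])
E
```

```text
cam in tool [  67.6   -1.2 -143.2]
11 top [283.4 203. ] [283.  334.2] [245.  272.8] [321.4 272.9]
11 bot [283.  190.5] [282.7 304.3] [250.3 250.5] [315.3 250.5]
14 top [283.3 201.4] [283.  330.3] [245.7 269.9] [320.6 269.9]
14 bot [282.9 189.3] [282.6 301.3] [250.9 248.3] [314.7 248.3]
w6 [(180, 120), (182, 118), (184, 118), (186, 119), (188, 117), (190, 114), (192, 111), (194, 105), (196, 82), (198, 78), (200, 81), (202, 83), (204, 84), (206, 97), (208, 127), (210, 138), (212, 144), (214, 144), (216, 143), (218, 143), (220, 144), (222, 144), (224, 138), (226, 122), (228, 111), (230, 109), (232, 111), (234, 123), (236, 130), (238, 121), (240, 111), (242, 109), (244, 110), (246, 118), (248, 129), (250, 138), (252, 140), (254, 141), (256, 141), (258, 140), (260, 141), (262, 142), (264, 141), (266, 140), (268, 140), (270, 141), (272, 140), (274, 141), (276, 139), (278, 140), (280, 142), (282, 140), (284, 139), (286, 139), (288, 139), (290, 139), (292, 140), (294, 139), (296, 139), (298, 139), (300, 139), (302, 139), (304, 139), (306, 126), (308, 103), (310, 96), (312, 94), (314, 93), (3
[... 1607 characters left out ...]
24, 73), (326, 74), (328, 73), (330, 74), (332, 65), (334, 54), (336, 59), (338, 59), (340, 60), (342, 57), (344, 35), (346, 12), (348, 7)]
[(236, 152), (238, 153), (240, 153), (242, 150), (244, 151), (246, 161), (248, 164), (250, 167), (252, 183), (254, 163), (256, 140), (258, 137), (260, 137), (262, 138), (264, 139), (266, 138), (268, 138), (270, 138), (272, 139), (274, 136), (276, 125), (278, 110), (280, 104), (282, 102), (284, 106), (286, 113), (288, 128), (290, 135), (292, 135), (294, 135), (296, 136), (298, 133), (300, 133), (302, 133), (304, 134), (306, 133), (308, 133), (310, 133), (312, 133), (314, 137), (316, 135), (318, 127), (320, 111), (322, 99), (324, 92), (326, 84), (328, 82)]
```

>>> move_arm --plan '[{"tx": 10,"ty": 3,"tz": -10,"wx": 0,"wy": -0.13,"wz": 0.012,"grip": 20},{"tx": 20,"ty": 5,"tz": -20,"wx": 0,"wy": -0.27,"wz": 0.024,"grip": 20},{"tx": 30,"ty": 7,"tz": -35,"wx": 0,"wy": -0.4,"wz": 0.036,"grip": 20},{"tx": 45,"ty": 8,"tz": -65,"wx": 0.002,"wy": -0.523,"wz": 0.048,"grip": 20},{"tx": 60,"ty": 10,"tz": -95,"wx": 0.002,"wy": -0.523,"wz": 0.048,"grip": 20},{"tx": 72,"ty": 10.5,"tz": -121,"wx": 0.002,"wy": -0.523,"wz": 0.048,"grip": 20},{"tx": 72,"ty": 10.5,"tz": -121,"wx": 0.002,"wy": -0.523,"wz": 0.048,"grip": 20},{"tx": 72,"ty": 10.5,"tz": -121,"wx": 0.002,"wy": -0.523,"wz": 0.048,"grip": 20}]'

```text
t: 12.3
position: [542.2, 233.1, 123.7]
ee_rot: [3.134, -0.508, 0.046]
wrist_force: [-0.3, -1.0, -1.8]
finger_gap: 34.6
grip_force: 51.5
```

```bash
cat > chk.py <<'E'
from h import *
from scipy.spatial.transform import Rotation as Ro
import sys
s=state();R=Ro.from_euler('xyz',s['ee_rot']).as_matrix();print(s['t'],np.round(s['position'],1),'x',R[:,0].round(3),'y',R[:,1].round(3),'z',R[:,2].round(3),s['finger_gap'],np.round(s['wrist_force'],1),np.round(s['joint_positions'],2))
y=.046;A=np.array([[.866*np.cos(y),-np.sin(y),-.5*np.cos(y)],[.866*np.sin(y),np.cos(y),-.5*np.sin(y)],[.5,0,.866]])
f=np.array([571.4,151.4,56])
for n,k in(('D',79),('B',-79)): print(n,'TCP in panel face frame',(A.T@(np.array(s['position'])-f-A[:,1]*k)).round(1), 'face centre',(f+A[:,1]*k).round(1))
E
python3 chk.py
```

```text
12.3 [542.2 233.1 123.7] x [0.873 0.04  0.486] y [ 0.042 -0.999  0.006] z [ 0.486  0.015 -0.874] 34.63727692359272 [-0.3 -1.  -1.8] [-0.87  0.59  0.43  2.14  0.76  0.01 -2.84]
D TCP in panel face frame [11.9  3.9 71.3] face centre [567.8 230.3  56. ]
B TCP in panel face frame [ 11.9 161.9  71.3] face centre [575.   72.5  56. ]
```

Joints 6 and 7 are at their limits in this orientation. I'll lift, turn the tool by half a turn (the block's outline is symmetric) and tilt again.

>>> move_arm --plan '[{"tx": -10,"ty": 0,"tz": 30,"wx": 0,"wy": 0.13,"wz": -0.01,"grip": 20},{"tx": -20,"ty": 0,"tz": 65,"wx": 0,"wy": 0.26,"wz": -0.024,"grip": 20},{"tx": -30,"ty": -2,"tz": 100,"wx": 0,"wy": 0.39,"wz": -0.036,"grip": 20},{"tx": -37,"ty": -3,"tz": 117,"wx": 0,"wy": 0.523,"wz": -0.048,"grip": 20},{"tx": -37,"ty": -3,"tz": 117,"wx": 0,"wy": 0.523,"wz": -0.048,"grip": 20},{"tx": -37,"ty": -3,"tz": 117,"wx": 0,"wy": 0.523,"wz": -0.048,"grip": 20}]'

```text
t: 12.9
position: [507.3, 231.0, 247.8]
ee_rot: [-3.13, 0.008, -0.008]
wrist_force: [0.3, -0.1, -2.2]
finger_gap: 34.7
grip_force: 51.5
```

```bash
python3 chk.py
```

```text
12.9 [507.3 231.  247.8] x [ 1.    -0.008 -0.008] y [-0.008 -1.    -0.012] z [-0.007  0.012 -1.   ] 34.68825684845478 [ 0.3 -0.1 -2.2] [-0.16  0.49 -0.46  1.66  0.23  1.05 -2.27]
D TCP in panel face frame [ 43.6   3.5 196.3] face centre [567.8 230.3  56. ]
B TCP in panel face frame [ 43.6 161.5 196.3] face centre [575.   72.5  56. ]
```

>>> move_arm --plan '[{"tx": 0,"ty": 0,"tz": 0,"wx": 0,"wy": 0,"wz": 0.15,"grip": 20},{"tx": 0,"ty": 0,"tz": 0,"wx": 0,"wy": 0,"wz": 0.3,"grip": 20},{"tx": 0,"ty": 0,"tz": 0,"wx": 0,"wy": 0,"wz": 0.45,"grip": 20},{"tx": 0,"ty": 0,"tz": 0,"wx": 0,"wy": 0,"wz": 0.6,"grip": 20},{"tx": 0,"ty": 0,"tz": 0,"wx": 0,"wy": 0,"wz": 0.75,"grip": 20},{"tx": 0,"ty": 0,"tz": 0,"wx": 0,"wy": 0,"wz": 0.9,"grip": 20},{"tx": 0,"ty": 0,"tz": 0,"wx": 0,"wy": 0,"wz": 1.05,"grip": 20},{"tx": 0,"ty": 0,"tz": 0,"wx": 0,"wy": 0,"wz": 1.2,"grip": 20},{"tx": 0,"ty": 0,"tz": 0,"wx": 0,"wy": 0,"wz": 1.35,"grip": 20},{"tx": 0,"ty": 0,"tz": 0,"wx": 0,"wy": 0,"wz": 1.5,"grip": 20},{"tx": 0,"ty": 0,"tz": 0,"wx": 0,"wy": 0,"wz": 1.65,"grip": 20},{"tx": 0,"ty": 0,"tz": 0,"wx": 0,"wy": 0,"wz": 1.8,"grip": 20},{"tx": 0,"ty": 0,"tz": 0,"wx": 0,"wy": 0,"wz": 1.95,"grip": 20},{"tx": 0,"ty": 0,"tz": 0,"wx": 0,"wy": 0,"wz": 2.1,"grip": 20},{"tx": 0,"ty": 0,"tz": 0,"wx": 0,"wy": 0,"wz": 2.25,"grip": 20},{"tx": 0,"ty": 0,"tz": 0,"wx": 0,"wy": 0,"wz": 2.4,"grip": 20},{"tx": 0,"ty": 0,"tz": 0,"wx": 0,"wy": 0,"wz": 2.55,"grip": 20},{"tx": 0,"ty": 0,"tz": 0,"wx": 0,"wy": 0,"wz": 2.7,"grip": 20},{"tx": 0,"ty": 0,"tz": 0,"wx": 0,"wy": 0,"wz": 2.85,"grip": 20},{"tx": 0,"ty": 0,"tz": 0,"wx": 0,"wy": 0,"wz": 3.0,"grip": 20}]'

```text
t: 14.9
position: [504.5, 229.1, 241.4]
ee_rot: [-3.136, 0.018, 3.0]
wrist_force: [-0.4, 0.3, -0.2]
finger_gap: 34.8
grip_force: 51.6
```

```bash
python3 chk.py
```

```text
14.9 [504.5 229.1 241.4] x [-0.99   0.141 -0.018] y [ 0.141  0.99  -0.006] z [ 0.017 -0.008 -1.   ] 34.8272185546348 [-0.4  0.3 -0.2] [ 0.22  0.74 -1.24  1.68  0.75  1.27  0.24]
D TCP in panel face frame [ 37.9   1.7 192.2] face centre [567.8 230.3  56. ]
B TCP in panel face frame [ 37.9 159.7 192.2] face centre [575.   72.5  56. ]
```

```bash
python3 look.py w8 bay_beetle_nest rack shell_block bay_dragonfly_nest dragonfly_block
python3 - <<'E'
from fit import *
t=np.linspace(-50,50,60)
C=pickle.load(open('pics/w8.pkl','rb'))
g=cv2.GaussianBlur(cv2.imread('pics/w8.png',0).astype(np.float32),(0,0),1.2)
G=np.minimum(np.hypot(cv2.Sobel(g,-1,1,0),cv2.Sobel(g,-1,0,1)),60);v=[(G,C)]
A=np.vstack(rect(-79,56,56)+rect(-79,52,52,-2));D=np.vstack(rect(79,76,44)+rect(79,72,40,-2));L=np.vstack([np.c_[t,0*t+s,0*t] for s in(39.5,-39.5)])
q0=np.array([571.4,151.4,56,.046])
for P in(A,D): u=pr(C,P@R(.046).T+q0[:3]);print('px box',u.min(1).round(),u.max(1).round())
for nm,Ps in(('B',[A]),('D',[D]),('B+L',[A,L]),('all',[A,D,L])):
    best=max(((-sum(score([571.4+dx,151.4+dy,56,.046],P,v) for P in Ps),dx,dy) for dx in np.arange(-8,8.1,.5) for dy in np.arange(-6,6.1,.5)));print(nm,best, -sum(score(q0,P,v) for P in Ps))
g=cv2.imread('pics/w8.png',0)
print([(i,int(x)) for i,x in zip(range(180,350,2),g[180:350:2,288:310].mean(1))])
E
```

```text
bay_beetle_nest [([126.1, 206.3, 194.2, 298.2], 0.85)]
rack [([116.6, 170.7, 334.9, 304.5], 0.62)]
shell_block [([203.9, 221.3, 240.0, 274.9], 0.77)]
bay_dragonfly_nest [([253.7, 180.6, 319.4, 244.5], 0.79), ([0.0, 313.8, 12.7, 324.2], 0.16)]
dragonfly_block [([241.6, 194.9, 320.7, 332.0], 0.9)]
15.2 [504.5 230.2 240.8] [-3.137  0.017  2.994]
px box [137. 233.] [185. 287.]
px box [267. 203.] [314. 273.]
B (np.float32(45.47773), np.float64(3.5), np.float64(-0.5)) 43.490906
D (np.float32(44.61317), np.float64(3.0), np.float64(4.5)) 33.774452
B+L (np.float32(70.35369), np.float64(4.0), np.float64(-4.5)) 62.296337
all (np.float32(98.06563), np.float64(1.0), np.float64(5.0)) 96.070786
[(180, 42), (182, 57), (184, 93), (186, 127), (188, 129), (190, 128), (192, 130), (194, 101), (196, 87), (198, 75), (200, 79), (202, 79), (204, 80), (206, 94), (208, 124), (210, 137), (212, 141), (214, 140), (216, 140), (218, 140), (220, 142), (222, 142), (224, 135), (226, 122), (228, 110), (230, 109), (232, 110), (234, 121), (236, 128), (238, 118), (240, 109), (242, 108), (244, 109), (246, 118), (248, 129), (250, 137), (252, 139), (254, 139), (256, 139), (258, 138), (260, 139), (262, 139), (264, 138), (266, 138), (268, 142), (270, 147), (272, 145), (274, 144), (276, 142), (278, 143), (280, 143), (282, 140), (284, 140), (286, 139), (288, 139), (290, 143), (292, 144), (294, 144), (296, 144), (298, 143), (300, 142), (302, 142), (304, 142), (306, 152), (308, 160), (310, 160), (312, 161), (314, 159), (316, 160), (318, 160), (320, 160), (322, 160), (324, 159), (326, 160), (328, 159), (330, 158), (332, 138), (334, 108), (336, 35), (338, 10), (340, 11), (342, 9), (344, 9), (346, 6), (348, 6)]
```

```bash
cat > reg.py <<'E'
from fit import *
def rectify(f,z=0,xs=(-45,62),ys=(-118,-40),q=(571.4,151.4,56,.046)):
    C=pickle.load(open(f'pics/{f}.pkl','rb'));g=cv2.imread(f'pics/{f}.png').astype(np.float32)
    X,Y=np.meshgrid(np.arange(*xs,.5),np.arange(*ys,.5),indexing='ij')
    P=np.c_[X.ravel(),Y.ravel(),0*X.ravel()+z]@R(q[3]).T+np.array(q[:3])
    u=pr(C,P).astype(np.float32);return cv2.remap(g,u[0].reshape(X.shape),u[1].reshape(X.shape),1).mean(2)
def hp(a): 
    a=cv2.GaussianBlur(a,(0,0),2);return a-cv2.GaussianBlur(a,(0,0),15)
def reg(f1,f2,**k):
    a,b=hp(rectify(f1,**k)),hp(rectify(f2,**k));m=16
    r=cv2.matchTemplate(b,a[m:-m,m:-m],cv2.TM_CCOEFF_NORMED);_,v,_,(c,w)=cv2.minMaxLoc(r);return 'dx %.1f dy %.1f ncc %.2f'%((w-m)*.5,(c-m)*.5,v)
if __name__=='__main__':
    print('beetle panel w6->w7',reg('w6','w7'));print('w6->w8',reg('w6','w8'),'w7->w8',reg('w7','w8'))
    k=dict(xs=(-50,62),ys=(-118,0));print('B+half shell',reg('w6','w8',**k))
    k=dict(xs=(-65,-30),ys=(-118,30));print('cards',reg('w6','w8',**k),reg('w6','w7',**k))
E
python3 reg.py
```

```text
beetle panel w6->w7 dx -0.5 dy 1.0 ncc 0.94
w6->w8 dx -1.5 dy 1.0 ncc 0.57 w7->w8 dx -1.5 dy 0.0 ncc 0.62
B+half shell dx -0.5 dy 0.5 ncc 0.41
cards dx 1.5 dy -0.5 ncc 0.93 dx 0.0 dy -1.0 ncc 0.99
```

```bash
cat >> chk.py <<'E'
Rt=np.c_[-A[:,0],A[:,1],-A[:,2]]
print('rotvec to rack(down-slope x)',Ro.from_matrix(Rt@R.T).as_rotvec().round(3),'(up-slope x)',Ro.from_matrix(np.c_[A[:,0],-A[:,1],-A[:,2]]@R.T).as_rotvec().round(3))
for n,k in(('D',79),('B',-79)):
    for l in (0,20,60,110): print(n,l,'shift',(f+A@np.array([-1.0,k,5+l])-s['position']).round(1))
E
python3 chk.py
```

```text
15.2 [504.5 230.2 240.8] x [-0.989  0.147 -0.017] y [ 0.147  0.989 -0.005] z [ 0.016 -0.007 -1.   ] 34.377489793510684 [-0.1 -0.1 -0.8] [ 0.22  0.74 -1.24  1.68  0.75  1.27  0.24]
D TCP in panel face frame [ 37.7   2.8 191.7] face centre [567.8 230.3  56. ]
B TCP in panel face frame [ 37.7 160.8 191.7] face centre [575.   72.5  56. ]
rotvec to rack(down-slope x) [-0.021 -0.507  0.19 ] (up-slope x) [ 0.791 -0.047 -2.848]
D 0 shift [  59.9   -0.  -181. ]
D 20 shift [  49.9   -0.5 -163.7]
D 60 shift [  29.9   -1.4 -129.1]
D 110 shift [  4.9  -2.5 -85.8]
B 0 shift [  67.1 -157.9 -181. ]
B 20 shift [  57.1 -158.3 -163.7]
B 60 shift [  37.2 -159.2 -129.1]
B 110 shift [  12.2 -160.4  -85.8]
```

>>> move_arm --plan '[{"tx": 2,"ty": 0,"tz": -10,"wx": 0,"wy": -0.1,"wz": 0.04,"grip": 20},{"tx": 3,"ty": -1,"tz": -25,"wx": -0.01,"wy": -0.2,"wz": 0.08,"grip": 20},{"tx": 4,"ty": -1.5,"tz": -45,"wx": -0.015,"wy": -0.3,"wz": 0.12,"grip": 20},{"tx": 5,"ty": -2,"tz": -65,"wx": -0.02,"wy": -0.4,"wz": 0.16,"grip": 20},{"tx": 5,"ty": -2.5,"tz": -86,"wx": -0.021,"wy": -0.507,"wz": 0.19,"grip": 20},{"tx": 5,"ty": -2.5,"tz": -86,"wx": -0.021,"wy": -0.507,"wz": 0.19,"grip": 20},{"tx": 5,"ty": -2.5,"tz": -86,"wx": -0.021,"wy": -0.507,"wz": 0.19,"grip": 20}]'

```text
t: 15.9
position: [508.2, 227.9, 153.7]
ee_rot: [-3.139, 0.521, -3.091]
wrist_force: [0.9, 0.1, 0.2]
finger_gap: 34.7
grip_force: 51.5
```

```bash
python3 chk.py
```

```text
15.9 [508.2 227.9 153.7] x [-0.866 -0.044 -0.497] y [-0.049  0.999 -0.002] z [ 0.497  0.023 -0.867] 34.701739678515004 [0.9 0.1 0.2] [ 0.06  0.65 -1.    2.18  1.56  0.84 -0.4 ]
D TCP in panel face frame [ -2.8   0.3 114.4] face centre [567.8 230.3  56. ]
B TCP in panel face frame [ -2.8 158.3 114.4] face centre [575.   72.5  56. ]
rotvec to rack(down-slope x) [ 0.002 -0.003 -0.003] (up-slope x) [-1.563 -0.072  2.719]
D 0 shift [ 56.2   2.3 -93.8]
D 20 shift [ 46.3   1.8 -76.5]
D 60 shift [ 26.3   0.9 -41.9]
D 110 shift [ 1.3 -0.2  1.4]
B 0 shift [  63.5 -155.5  -93.8]
B 20 shift [  53.5 -156.   -76.5]
B 60 shift [  33.5 -156.9  -41.9]
B 110 shift [   8.6 -158.1    1.4]
```

>>> move_arm --plan '[{"tx": 14,"ty": 0.5,"tz": -24,"wx": 0,"wy": 0,"wz": 0,"grip": 20},{"tx": 28,"ty": 1,"tz": -48,"wx": 0,"wy": 0,"wz": 0,"grip": 20},{"tx": 41,"ty": 1.5,"tz": -69,"wx": 0,"wy": 0,"wz": 0,"grip": 20},{"tx": 46,"ty": 1.8,"tz": -77,"wx": 0,"wy": 0,"wz": 0,"grip": 20},{"tx": 46,"ty": 1.8,"tz": -77,"wx": 0,"wy": 0,"wz": 0,"grip": 20},{"tx": 46,"ty": 1.8,"tz": -77,"wx": 0,"wy": 0,"wz": 0,"grip": 20}]'

```text
t: 16.5
position: [555.5, 230.7, 78.4]
ee_rot: [3.141, 0.523, -3.093]
wrist_force: [-0.4, 0.0, -0.9]
finger_gap: 34.7
grip_force: 51.5
```

```bash
python3 chk.py|grep -v B; python3 -c "
from h import *;import numpy as np
print(np.round([state()['position'] for _ in range(3)],1))
cv2.imwrite('pics/side9.png',grab_frame('side')[:,:,::-1])"; python3 look.py w9 dragonfly_block rack bay_dragonfly_nest; python3 chk.py|head -2
```

```text
16.5 [555.5 230.7  78.4] x [-0.865 -0.042 -0.5  ] y [-0.049  0.999  0.001] z [ 0.499  0.025 -0.866] 34.73036812712489 [-0.4  0.  -0.9] [ 0.02  0.84 -0.91  2.13  1.77  0.87 -0.5 ]
D TCP in panel face frame [ 0.6  0.9 25.5] face centre [567.8 230.3  56. ]
rotvec to rack(down-slope x) [-0.001 -0.001 -0.003] (up-slope x) [-1.567 -0.076  2.719]
D 0 shift [  8.9  -0.5 -18.5]
D 20 shift [-1.1 -1.  -1.2]
D 60 shift [-21.1  -1.9  33.4]
D 110 shift [-46.   -3.1  76.7]
[[555.5 230.7  78.4]
 [555.5 230.7  78.4]
 [555.5 230.7  78.4]]
dragonfly_block [([240.5, 193.9, 321.0, 334.7], 0.76)]
rack [([0.0, 102.7, 367.8, 273.2], 0.71)]
bay_dragonfly_nest [([201.0, 129.9, 343.0, 307.2], 0.77), ([0.0, 130.7, 89.6, 313.3], 0.75)]
16.75 [555.5 230.3  78.4] [-3.141  0.524 -3.092]
16.75 [555.5 230.3  78.4] x [-0.865 -0.043 -0.5  ] y [-0.049  0.999 -0.   ] z [ 0.499  0.025 -0.866] 34.518387252246576 [ 1.1 -1.  -0.3] [ 0.02  0.84 -0.91  2.13  1.77  0.87 -0.5 ]
D TCP in panel face frame [ 0.6  0.6 25.5] face centre [567.8 230.3  56. ]
```

```bash
python3 - <<'E'
from reg import *
for k in (dict(xs=(-65,-30),ys=(40,118)),dict(xs=(-65,-40),ys=(-40,40)),dict(xs=(-65,-40),ys=(-40,118)),dict(xs=(38,62),ys=(40,118)),dict(xs=(-45,62),ys=(-40,45))):
    C=pickle.load(open('pics/w9.pkl','rb'));P=np.array([[x,y,0] for x in k['xs'] for y in k['ys']],float)@R(.046).T+np.array([571.4,151.4,56])
    print(k,reg('w7','w9',**k),reg('w6','w9',**k),pr(C,P).round().T.tolist())
E
```

```text
{'xs': (-65, -30), 'ys': (40, 118)} dx 2.5 dy 0.5 ncc 0.81 dx 2.5 dy 0.0 ncc 0.78 [[205.0, 128.0], [349.0, 128.0], [209.0, 191.0], [345.0, 191.0]]
{'xs': (-65, -40), 'ys': (-40, 40)} dx 3.0 dy -0.5 ncc 0.91 dx 3.0 dy -1.0 ncc 0.91 [[58.0, 127.0], [205.0, 128.0], [66.0, 173.0], [208.0, 174.0]]
{'xs': (-65, -40), 'ys': (-40, 118)} dx 2.0 dy 0.0 ncc 0.83 dx 2.5 dy -0.5 ncc 0.82 [[58.0, 127.0], [349.0, 128.0], [66.0, 173.0], [346.0, 174.0]]
{'xs': (38, 62), 'ys': (40, 118)} dx 1.0 dy -2.0 ncc 0.18 dx 0.0 dy -3.0 ncc 0.31 [[216.0, 296.0], [338.0, 296.0], [218.0, 328.0], [336.0, 328.0]]
{'xs': (-45, 62), 'ys': (-40, 45)} dx 3.5 dy 0.0 ncc 0.30 dx 3.0 dy 1.0 ncc 0.29 [[65.0, 164.0], [217.0, 165.0], [96.0, 328.0], [225.0, 328.0]]
```

>>> move_arm --plan '[{"tx": 3,"ty": -0.3,"tz": -5.2,"wx": 0,"wy": 0,"wz": 0,"grip": 20},{"tx": 5,"ty": -0.4,"tz": -8.7,"wx": 0,"wy": 0,"wz": 0,"grip": 20},{"tx": 6,"ty": -0.3,"tz": -10.4,"wx": 0,"wy": 0,"wz": 0,"grip": 20},{"tx": 7,"ty": -0.3,"tz": -12.1,"wx": 0,"wy": 0,"wz": 0,"grip": 20},{"tx": 7,"ty": -0.3,"tz": -12.1,"wx": 0,"wy": 0,"wz": 0,"grip": 20}]'

```text
t: 17.25
position: [562.5, 229.4, 64.7]
ee_rot: [-3.14, 0.522, -3.093]
wrist_force: [-0.2, -0.5, -1.3]
finger_gap: 34.7
grip_force: 51.5
```

>>> move_arm --plan '[{"tx": 0.5,"ty": 0,"tz": -0.9,"wx": 0,"wy": 0,"wz": 0,"grip": 20},{"tx": 1.0,"ty": 0,"tz": -1.8,"wx": 0,"wy": 0,"wz": 0,"grip": 20},{"tx": 1.5,"ty": 0,"tz": -2.7,"wx": 0,"wy": 0,"wz": 0,"grip": 20},{"tx": 1.5,"ty": 0,"tz": -2.7,"wx": 0,"wy": 0,"wz": 0,"grip": 20}]'

```text
t: 17.65
position: [564.1, 229.5, 62.4]
ee_rot: [-3.141, 0.522, -3.093]
wrist_force: [0.2, -0.3, -1.0]
finger_gap: 34.8
grip_force: 51.5
```

```bash
python3 chk.py|head -2
```

```text
17.65 [564.1 229.5  62.4] x [-0.866 -0.042 -0.499] y [-0.049  0.999 -0.001] z [ 0.498  0.023 -0.867] 34.75137619901639 [ 0.2 -0.3 -1. ] [ 0.02  0.87 -0.9   2.11  1.81  0.88 -0.51]
D TCP in panel face frame [-0.  -0.7  7.4] face centre [567.8 230.3  56. ]
```

>>> move_arm --plan '[{"tx": 0.5,"ty": 0,"tz": -0.9,"wx": 0,"wy": 0,"wz": 0,"grip": 20},{"tx": 1.0,"ty": 0,"tz": -1.8,"wx": 0,"wy": 0,"wz": 0,"grip": 20},{"tx": 1.5,"ty": 0,"tz": -2.6,"wx": 0,"wy": 0,"wz": 0,"grip": 20},{"tx": 1.5,"ty": 0,"tz": -2.6,"wx": 0,"wy": 0,"wz": 0,"grip": 20}]'

```text
t: 18.05
position: [564.8, 229.6, 61.2]
ee_rot: [-3.139, 0.524, -3.091]
wrist_force: [-5.6, -3.6, 9.1]
finger_gap: 34.4
grip_force: 52.9
```

```bash
python3 chk.py|head -2
```

```text
18.05 [564.8 229.6  61.2] x [-0.865 -0.043 -0.5  ] y [-0.049  0.999 -0.002] z [ 0.5    0.023 -0.866] 34.40785754460702 [-5.6 -3.6  9.1] [ 0.02  0.88 -0.9   2.11  1.81  0.88 -0.51]
D TCP in panel face frame [-0.  -0.6  6. ] face centre [567.8 230.3  56. ]
```

>>> move_arm --plan '[{"tx": 0,"ty": -0.7,"tz": 0,"wx": 0,"wy": 0,"wz": 0,"grip": 20},{"tx": 0,"ty": -1.2,"tz": 0,"wx": 0,"wy": 0,"wz": 0,"grip": 20},{"tx": 0,"ty": -1.2,"tz": 0,"wx": 0,"wy": 0,"wz": 0,"grip": 20}]'

```text
t: 18.35
position: [564.7, 229.5, 61.2]
ee_rot: [3.141, 0.523, -3.091]
wrist_force: [-4.8, -1.9, 7.6]
finger_gap: 34.4
grip_force: 52.7
```

```bash
python3 chk.py|head -2
```

```text
18.35 [564.7 229.5  61.2] x [-0.865 -0.044 -0.5  ] y [-0.051  0.999  0.   ] z [ 0.499  0.026 -0.866] 34.3563595639922 [-4.8 -1.9  7.6] [ 0.02  0.88 -0.9   2.11  1.82  0.88 -0.51]
D TCP in panel face frame [-0.1 -0.6  6.1] face centre [567.8 230.3  56. ]
```

>>> move_arm --plan '[{"tx": 0,"ty": 0,"tz": 0,"wx": 0,"wy": 0,"wz": 0,"grip": 48},{"tx": 0,"ty": 0,"tz": 0,"wx": 0,"wy": 0,"wz": 0,"grip": 48},{"tx": 0,"ty": 0,"tz": 0,"wx": 0,"wy": 0,"wz": 0,"grip": 48},{"tx": -10,"ty": 0.5,"tz": 17,"wx": 0,"wy": 0,"wz": 0,"grip": 48},{"tx": -25,"ty": 0,"tz": 43,"wx": 0,"wy": 0,"wz": 0,"grip": 48},{"tx": -25,"ty": 0,"tz": 43,"wx": 0,"wy": 0,"wz": 0,"grip": 30},{"tx": -25,"ty": 0,"tz": 43,"wx": 0,"wy": 0,"wz": 0,"grip": 0}]'

```text
t: 19.05
position: [541.0, 228.5, 103.3]
ee_rot: [-3.141, 0.524, -3.093]
wrist_force: [-0.7, -0.8, -0.1]
finger_gap: 19.9
grip_force: 0.0
```

```bash
python3 look.py w10 dragonfly_block; python3 chk.py|head -2; python3 - <<'E'
from fit import *
C=pickle.load(open('pics/w10.pkl','rb'))
sh=A_=None
# where the block's top / bottom outlines would be if home (z=17 top) with panel x shift 2.75 as seen in this camera pose
for dz in(17,19,22):
    P=np.array([[2.75+a,79+b,dz] for a in(-34,34) for b in(-18,18)],float)@R(.046).T+np.array([571.4,151.4,56]);print(dz,pr(C,P).round(1).T.tolist())
g=cv2.imread('pics/w10.png',0)
for c in (262,282,302): print('col',c,[(i,int(v)) for i,v in zip(range(120,330,3),g[120:330:3,c-3:c+4].mean(1))])
for r in (190,240): print('row',r,[(i,int(v)) for i,v in zip(range(225,340,2),g[r-3:r+4,225:340:2].mean(0))])
E
```

```text
dragonfly_block [([251.3, 178.5, 310.1, 282.4], 0.95)]
19.15 [540.9 227.8 102.1] [-3.14   0.522 -3.093]
19.15 [540.9 227.8 102.1] x [-0.866 -0.042 -0.498] y [-0.048  0.999 -0.001] z [ 0.498  0.023 -0.867] 5.037352217623955 [ 0.1 -0.3 -0.1] [ 0.03  0.78 -0.93  2.15  1.71  0.86 -0.47]
D TCP in panel face frame [-0.3 -1.3 53.4] face centre [567.8 230.3  56. ]
17 [[250.5, 185.4], [309.4, 185.7], [252.9, 285.0], [306.4, 285.2]]
19 [[250.2, 186.1], [309.7, 186.3], [252.6, 286.6], [306.7, 286.7]]
22 [[249.7, 187.1], [310.2, 187.3], [252.2, 288.9], [307.1, 289.1]]
col 262 [(120, 34), (123, 34), (126, 32), (129, 32), (132, 73), (135, 81), (138, 118), (141, 119), (144, 118), (147, 119), (150, 109), (153, 77), (156, 121), (159, 121), (162, 132), (165, 126), (168, 84), (171, 62), (174, 77), (177, 77), (180, 91), (183, 104), (186, 145), (189, 156), (192, 159), (195, 158), (198, 159), (201, 139), (204, 122), (207, 127), (210, 123), (213, 123), (216, 145), (219, 157), (222, 157), (225, 158), (228, 158), (231, 157), (234, 159), (237, 157), (240, 158), (243, 134), (246, 95), (249, 91), (252, 94), (25
[... 2597 characters left out ...]
5)]
row 240 [(225, 149), (227, 151), (229, 153), (231, 151), (233, 147), (235, 146), (237, 142), (239, 142), (241, 152), (243, 155), (245, 155), (247, 138), (249, 89), (251, 64), (253, 94), (255, 124), (257, 139), (259, 151), (261, 152), (263, 155), (265, 155), (267, 158), (269, 157), (271, 157), (273, 156), (275, 158), (277, 152), (279, 99), (281, 89), (283, 133), (285, 159), (287, 158), (289, 159), (291, 162), (293, 160), (295, 159), (297, 158), (299, 158), (301, 158), (303, 174), (305, 132), (307, 120), (309, 105), (311, 133), (313, 142), (315, 145), (317, 141), (319, 139), (321, 138), (323, 134), (325, 128), (327, 130), (329, 136), (331, 143), (333, 140), (335, 94), (337, 91), (339, 91)]
```

>>> move_arm --plan '[{"tx": 8,"ty": 1,"tz": -14,"wx": 0,"wy": 0,"wz": 0,"grip": 0},{"tx": 15,"ty": 2,"tz": -26,"wx": 0,"wy": 0,"wz": 0,"grip": 0},{"tx": 17,"ty": 2,"tz": -29.4,"wx": 0,"wy": 0,"wz": 0,"grip": 0},{"tx": 17.5,"ty": 2,"tz": -30.3,"wx": 0,"wy": 0,"wz": 0,"grip": 0},{"tx": 18,"ty": 2,"tz": -31.2,"wx": 0,"wy": 0,"wz": 0,"grip": 0},{"tx": 18.5,"ty": 2,"tz": -32,"wx": 0,"wy": 0,"wz": 0,"grip": 0},{"tx": 18.5,"ty": 2,"tz": -32,"wx": 0,"wy": 0,"wz": 0,"grip": 0}]'

```text
t: 19.85
position: [557.9, 230.4, 71.3]
ee_rot: [-3.14, 0.522, -3.091]
wrist_force: [-4.2, -1.9, 5.5]
finger_gap: -0.2
grip_force: 3.3
```

```bash
python3 chk.py|head -2
```

```text
19.85 [557.9 230.4  71.3] x [-0.866 -0.044 -0.498] y [-0.049  0.999 -0.001] z [ 0.498  0.024 -0.867] -0.173778284046736 [-4.2 -1.9  5.5] [ 0.02  0.85 -0.9   2.12  1.79  0.87 -0.5 ]
D TCP in panel face frame [-0.9  0.5 18.1] face centre [567.8 230.3  56. ]
```

>>> move_arm --plan '[{"tx": 0.7,"ty": 0,"tz": -1.2,"wx": 0,"wy": 0,"wz": 0,"grip": 0},{"tx": 1.3,"ty": 0,"tz": -2.2,"wx": 0,"wy": 0,"wz": 0,"grip": 0},{"tx": 1.8,"ty": 0,"tz": -3,"wx": 0,"wy": 0,"wz": 0,"grip": 0},{"tx": 1.8,"ty": 0,"tz": -3,"wx": 0,"wy": 0,"wz": 0,"grip": 0}]'

```text
t: 20.25
position: [558.0, 230.4, 71.2]
ee_rot: [-3.138, 0.525, -3.088]
wrist_force: [-17.8, -7.4, 26.6]
finger_gap: -0.1
grip_force: 15.7
```

```bash
python3 chk.py|head -2
```

```text
20.25 [558.  230.4  71.2] x [-0.864 -0.046 -0.501] y [-0.051  0.999 -0.003] z [ 0.5    0.023 -0.865] -0.07106383140665935 [-17.8  -7.4  26.6] [ 0.02  0.85 -0.91  2.12  1.79  0.88 -0.51]
D TCP in panel face frame [-0.9  0.5 18. ] face centre [567.8 230.3  56. ]
```

>>> move_arm --plan '[{"tx": -1.8,"ty": 0,"tz": 3,"wx": 0,"wy": 0,"wz": 0,"grip": 0},{"tx": -15,"ty": 0,"tz": 26,"wx": 0,"wy": 0,"wz": 0,"grip": 0},{"tx": -30,"ty": -1,"tz": 60,"wx": 0,"wy": 0.05,"wz": 0,"grip": 0},{"tx": -35,"ty": -2,"tz": 90,"wx": 0,"wy": 0.17,"wz": 0,"grip": 0},{"tx": -38,"ty": -2,"tz": 120,"wx": 0,"wy": 0.3,"wz": 0,"grip": 20},{"tx": -40,"ty": -2,"tz": 150,"wx": 0,"wy": 0.42,"wz": 0,"grip": 40},{"tx": -40,"ty": -2,"tz": 165,"wx": 0,"wy": 0.523,"wz": 0,"grip": 60},{"tx": -40,"ty": -2,"tz": 165,"wx": 0,"wy": 0.523,"wz": 0,"grip": 85}]'

```text
t: 21.05
position: [525.1, 229.5, 237.0]
ee_rot: [3.111, 0.004, -3.105]
wrist_force: [0.5, -0.5, -0.5]
finger_gap: 58.0
grip_force: 0.0
```

```bash
python3 chk.py|head -1;python3 look.py w11 dragonfly_block shell_block
```

```text
21.05 [525.1 229.5 237. ] x [-0.999 -0.037 -0.004] y [-0.037  0.999  0.031] z [ 0.003  0.031 -1.   ] 57.9733837267452 [ 0.5 -0.5 -0.5] [ 0.21  0.73 -1.17  1.64  0.69  1.23  0.51]
dragonfly_block [([256.6, 192.6, 293.5, 257.0], 0.57)]
shell_block [([181.5, 197.8, 222.8, 253.8], 0.87)]
21.2 [521.2 228.  232.3] [ 3.118 -0.    -3.1  ]
```

>>> move_arm --plan '[{"tx": -7,"ty": -43,"tz": 0,"wx": 0,"wy": 0,"wz": -0.14,"grip": 85},{"tx": -14,"ty": -87,"tz": 0,"wx": -0.01,"wy": 0,"wz": -0.28,"grip": 85},{"tx": -21,"ty": -131,"tz": 0,"wx": -0.02,"wy": 0,"wz": -0.42,"grip": 85},{"tx": -28,"ty": -175,"tz": 0,"wx": -0.023,"wy": 0,"wz": -0.56,"grip": 85},{"tx": -36,"ty": -219,"tz": 0,"wx": -0.023,"wy": 0,"wz": -0.7,"grip": 85},{"tx": -43,"ty": -263,"tz": 0,"wx": -0.023,"wy": 0,"wz": -0.84,"grip": 85},{"tx": -50,"ty": -307,"tz": 0,"wx": -0.023,"wy": 0,"wz": -0.98,"grip": 85},{"tx": -58,"ty": -350,"tz": 0,"wx": -0.023,"wy": 0,"wz": -1.12,"grip": 85},{"tx": -65,"ty": -393,"tz": 0,"wx": -0.023,"wy": 0,"wz": -1.25,"grip": 85},{"tx": -65,"ty": -393,"tz": 0,"wx": -0.023,"wy": 0,"wz": -1.25,"grip": 85},{"tx": -65,"ty": -393,"tz": 0,"wx": -0.023,"wy": 0,"wz": -1.25,"grip": 85}]'

```text
t: 22.3
position: [454.4, -164.5, 232.2]
ee_rot: [3.137, 0.011, 1.934]
wrist_force: [0.3, 0.5, -0.1]
finger_gap: 85.0
grip_force: 0.0
```

```bash
python3 chk.py|head -1;python3 look.py w12 beetle_block dropper_water; cat > bf.py <<'E'
from fit import *
import sys
from scipy.optimize import differential_evolution as DE
vs=[]
for f in sys.argv[1:]:
    g=cv2.GaussianBlur(cv2.imread(f'pics/{f}.png',0).astype(np.float32),(0,0),1.0);vs.append((np.minimum(np.hypot(cv2.Sobel(g,-1,1,0),cv2.Sobel(g,-1,0,1)),80),pickle.load(open(f'pics/{f}.pkl','rb'))))
S=[np.vstack(rect(0,48,48,z)) for z in(26,0)]
def sc(q):
    c,s=np.cos(q[2]),np.sin(q[2]);r=0
    for P in S:
        X=P@np.array([[c,s,0],[-s,c,0],[0,0,1]])+[q[0],q[1],q[3]]
        for G,C in vs: u=pr(C,X);r-=map_coordinates(G,[u[1],u[0]],order=1,mode='nearest').mean()
    return r
for zb in ((-.1,.1),(-8,8)):
    r=DE(sc,[(435,470),(-205,-165),(-.4,1.17),zb],seed=1,popsize=25,maxiter=200,tol=1e-7);print(r.x.round(3),round(r.fun,1))
E
python3 bf.py w3 w4; python3 bf.py w12; python3 bf.py w3 w4 w12
```

```text
22.3 [ 454.4 -164.5  232.2] x [-0.355  0.935 -0.011] y [0.935 0.355 0.004] z [ 0.008 -0.009 -1.   ] 84.96718125113247 [ 0.3  0.5 -0.1] [ 0.94  0.5  -0.95  1.88  0.49  1.01  0.14]
beetle_block [([249.3, 172.9, 288.9, 220.9], 0.66)]
dropper_water [([265.5, 217.8, 290.1, 259.2], 0.66)]
22.45 [ 455.7 -162.3  232.9] [3.136 0.011 1.939]
[ 4.50325e+02 -1.89168e+02  3.99000e-01 -1.00000e-01] -211.9
[ 4.55778e+02 -1.87521e+02  4.09000e-01 -8.00000e+00] -229.7
[ 4.48382e+02 -1.85764e+02  4.06000e-01 -1.00000e-01] -111.8
[ 4.48480e+02 -1.86273e+02  4.05000e-01 -2.33500e+00] -112.2
[ 4.50628e+02 -1.90829e+02  3.81000e-01 -1.00000e-01] -304.3
[ 4.46430e+02 -1.89407e+02  3.88000e-01 -8.00000e+00] -310.5
```

>>> move_arm --plan '[{"tx": -3,"ty": -7,"tz": -40,"wx": 0,"wy": 0,"wz": 0.035,"grip": 85},{"tx": -7,"ty": -15,"tz": -80,"wx": 0,"wy": 0,"wz": 0.035,"grip": 85},{"tx": -7,"ty": -15,"tz": -80,"wx": 0,"wy": 0,"wz": 0.035,"grip": 85},{"tx": -7,"ty": -15,"tz": -80,"wx": 0,"wy": 0,"wz": 0.035,"grip": 85}]'

```text
t: 22.85
position: [449.4, -177.8, 153.4]
ee_rot: [3.135, 0.011, 1.972]
wrist_force: [0.4, -0.1, 1.2]
finger_gap: 84.9
grip_force: 0.0
```

```bash
python3 chk.py|head -1;python3 look.py w13 beetle_block dropper_water; python3 bf.py w13; python3 bf.py w12 w13; python3 - <<'E'
from h import *;import pickle
C=[pickle.load(open(f'pics/{f}.pkl','rb')) for f in('w12','w13')]
print('beetle rect centres',[np.round(v,1) for v in tri([ray('w',(269.1,196.9),C[0])]*1+[ray('w',(269.1,196.9),C[0])])] if 0 else '')
g=cv2.imread('pics/w13.png',0)
for r in(205,225): print(r,[(i,int(v)) for i,v in zip(range(225,325,2),g[r-3:r+4,225:325:2].mean(0))])
print([(i,int(v)) for i,v in zip(range(150,300,2),g[150:300:2,255:285].mean(1))])
E
```

```text
22.85 [ 449.4 -177.8  153.4] x [-0.391  0.92  -0.011] y [0.92  0.391 0.007] z [ 0.01  -0.007 -1.   ] 84.94307288840034 [ 0.4 -0.1  1.2] [ 0.91  0.6  -0.87  1.98  0.63  0.84  0.08]
beetle_block [([247.6, 177.6, 304.3, 233.6], 0.61)]
dropper_water [([267.6, 232.9, 299.1, 293.6], 0.56)]
23.0 [ 450.7 -178.5  154.9] [3.132 0.014 1.971]
[ 4.48423e+02 -1.85458e+02  4.11000e-01 -1.00000e-01] -122.6
[ 4.48562e+02 -1.87832e+02  4.01000e-01 -8.00000e+00] -126.1
[ 4.48432e+02 -1.85657e+02  4.06000e-01 -1.00000e-01] -234.1
[ 4.48499e+02 -1.87340e+02  4.07000e-01 -6.64200e+00] -236.5
beetle rect centres 
205 [(225, 139), (227, 139), (229, 138), (231, 139), (233, 138), (235, 137), (237, 138), (239, 139), (241, 138), (243, 137), (245, 138), (247, 138), (249, 126), (251, 96), (253, 115), (255, 126), (257, 128), (259, 128), (261, 125), (263, 121), (265, 121), (267, 120), (269, 96), (271, 75), (273, 74), (275, 76), (277, 74), (279, 75), (281, 74), (283, 82), (285, 118), (287, 120), (289, 122), (291, 124), (293, 132), (295, 132), (297, 145), (299, 155), (301, 140), (303, 137), (305, 138), (307, 139), (3
[... 844 characters left out ...]
178, 98), (180, 93), (182, 115), (184, 128), (186, 117), (188, 107), (190, 100), (192, 98), (194, 102), (196, 102), (198, 102), (200, 100), (202, 93), (204, 100), (206, 103), (208, 103), (210, 103), (212, 97), (214, 100), (216, 105), (218, 116), (220, 120), (222, 110), (224, 110), (226, 113), (228, 114), (230, 83), (232, 66), (234, 69), (236, 73), (238, 75), (240, 75), (242, 78), (244, 82), (246, 88), (248, 90), (250, 90), (252, 88), (254, 85), (256, 73), (258, 57), (260, 49), (262, 44), (264, 46), (266, 53), (268, 57), (270, 58), (272, 65), (274, 70), (276, 77), (278, 89), (280, 102), (282, 106), (284, 105), (286, 105), (288, 110), (290, 116), (292, 122), (294, 131), (296, 134), (298, 133)]
```

>>> move_arm --plan '[{"tx": -1,"ty": -2,"tz": -5,"wx": -0.138,"wy": -0.058,"wz": 0.003,"grip": 76},{"tx": -2,"ty": -6,"tz": -20,"wx": -0.276,"wy": -0.117,"wz": 0.005,"grip": 76},{"tx": -2,"ty": -6,"tz": -60,"wx": -0.276,"wy": -0.117,"wz": 0.005,"grip": 76},{"tx": -2,"ty": -6,"tz": -90,"wx": -0.276,"wy": -0.117,"wz": 0.005,"grip": 76},{"tx": -2,"ty": -6,"tz": -90,"wx": -0.276,"wy": -0.117,"wz": 0.005,"grip": 76},{"tx": -2,"ty": -6,"tz": -90,"wx": -0.276,"wy": -0.117,"wz": 0.005,"grip": 76}]'

```text
t: 23.6
position: [448.2, -185.2, 64.1]
ee_rot: [3.134, 0.312, 1.975]
wrist_force: [0.1, 0.6, 0.5]
finger_gap: 76.1
grip_force: 0.0
```

```bash
python3 chk.py|head -1; python3 look.py w14 dropper_water; python3 bf.py w14
```

```text
23.6 [ 448.2 -185.2   64.1] x [-0.374  0.875 -0.307] y [0.919 0.395 0.007] z [ 0.128 -0.28  -0.952] 76.11540266384202 [0.1 0.6 0.5] [ 0.5   0.64 -0.46  2.23  1.34  0.54 -0.7 ]
dropper_water [([270.9, 249.6, 313.7, 343.4], 0.9)]
23.7 [ 448.6 -185.8   64.9] [3.132 0.314 1.972]
[ 4.48698e+02 -1.85628e+02  3.59000e-01 -1.00000e-01] -89.9
[ 4.50623e+02 -1.88999e+02  3.86000e-01 -6.43400e+00] -101.1
```

>>> move_arm --plan '[{"tx": 0,"ty": 0.5,"tz": -20,"wx": 0,"wy": 0,"wz": 0,"grip": 76},{"tx": -0.5,"ty": 1,"tz": -38,"wx": 0,"wy": 0,"wz": 0,"grip": 76},{"tx": -0.5,"ty": 1,"tz": -49,"wx": 0,"wy": 0,"wz": 0,"grip": 76},{"tx": -0.5,"ty": 1,"tz": -49,"wx": 0,"wy": 0,"wz": 0,"grip": 76},{"tx": -0.5,"ty": 1,"tz": -49,"wx": 0,"wy": 0,"wz": 0,"grip": 30},{"tx": -0.5,"ty": 1,"tz": -49,"wx": 0,"wy": 0,"wz": 0,"grip": 30},{"tx": -0.5,"ty": 1,"tz": -49,"wx": 0,"wy": 0,"wz": 0,"grip": 30},{"tx": -0.5,"ty": 1,"tz": -49,"wx": 0,"wy": 0,"wz": 0,"grip": 30},{"tx": -0.5,"ty": 1,"tz": -49,"wx": 0,"wy": 0,"wz": 0,"grip": 30}]' --squeeze 50

```text
t: 24.6
position: [447.3, -184.8, 15.6]
ee_rot: [3.133, 0.314, 1.973]
wrist_force: [-1.0, 1.0, 5.5]
finger_gap: 46.8
grip_force: 51.2
```

```bash
python3 chk.py|head -1
```

```text
24.6 [ 447.3 -184.8   15.6] x [-0.373  0.875 -0.309] y [0.919 0.394 0.008] z [ 0.129 -0.281 -0.951] 46.821682807198435 [-1.   1.   5.5] [ 0.46  0.74 -0.41  2.26  1.6   0.53 -0.96]
```

>>> move_arm --plan '[{"tx": 0,"ty": 1,"tz": 12,"wx": 0,"wy": 0,"wz": 0,"grip": 30},{"tx": -1,"ty": 4,"tz": 45,"wx": 0,"wy": 0,"wz": 0,"grip": 30},{"tx": -2,"ty": 10,"tz": 90,"wx": 0,"wy": 0,"wz": 0,"grip": 30},{"tx": -2,"ty": 25,"tz": 130,"wx": 0,"wy": 0,"wz": 0,"grip": 30},{"tx": 0,"ty": 60,"tz": 160,"wx": 0,"wy": 0,"wz": 0,"grip": 30},{"tx": 0,"ty": 80,"tz": 170,"wx": 0,"wy": 0,"wz": 0,"grip": 30},{"tx": 0,"ty": 80,"tz": 170,"wx": 0,"wy": 0,"wz": 0,"grip": 30}]'

```text
t: 25.3
position: [448.1, -100.9, 186.9]
ee_rot: [3.129, 0.313, 1.978]
wrist_force: [0.8, -1.1, -0.9]
finger_gap: 46.5
grip_force: 51.9
```

```bash
cat > brack.py <<'E'
from h import *
from scipy.spatial.transform import Rotation as Ro
eul=lambda e:Ro.from_euler('xyz',e).as_matrix()
Rg=eul([3.133,.314,1.973]);pg=np.array([447.3,-184.8,15.6])   # at grasp
ty=Rg[:,1]*[1,1,0];ty/=np.linalg.norm(ty);dn=np.array([0,0,-1.]);e2=np.cross(ty,dn)
B=np.c_[e2,ty,dn]
y=.046;A=np.array([[.866*np.cos(y),-np.sin(y),-.5*np.cos(y)],[.866*np.sin(y),np.cos(y),-.5*np.sin(y)],[.5,0,.866]])
f=np.array([571.4,151.4,56])-A[:,1]*79
Ap=np.c_[A[:,0],-A[:,1],-A[:,2]]
M=Ap@B.T; Rr=M@Rg
off=B.T@(pg-np.array([0,0,0])) # z part used only: height above underside
h=pg[2]
def tcp(lift,dx=0,dy=0,d=0,hh=h): # d: block centre minus TCP along e2
    return f+A@np.array([dx-d,dy,hh-9+lift])
def show(**k):
    s=state();R=eul(s['ee_rot']);p=np.array(s['position'])
    print(round(s['t'],2),p.round(1),'F',np.round(s['wrist_force'],1),'gap',round(s['finger_gap'],1),'j',np.round(s['joint_positions'],2))
    print('rotvec left',Ro.from_matrix(Rr@R.T).as_rotvec().round(3),'panel',(A.T@(p-f)).round(1),'F panel',(A.T@np.array(s['wrist_force'])).round(1))
    for l in (0,20,60,110): print(l,(tcp(l,**k)-p).round(1),tcp(l,**k).round(1))
if __name__=='__main__': print('tool z in rack',Rr[:,2].round(3));show()
E
python3 brack.py; python3 look.py w15 beetle_block
python3 - <<'E'
from brack import *
import pickle
C=pickle.load(open('pics/w15.pkl','rb'));s=state();R=eul(s['ee_rot']);p=np.array(s['position']);g=cv2.imread('pics/w15.png',0)
for d in (0,):
    for z in(26,0):
        for a,b in((24,0),(-24,0),(0,24),(0,-24)):
            X=B@np.array([a+d,b,-(z-h)]);X=R@Rg.T@X+p;print(z,(a,b),proj('w',X,C).round(1))
print('row per mm',proj('w',R@Rg.T@(B@np.array([1.,0,h-26]))+p,C)-proj('w',R@Rg.T@(B@np.array([0.,0,h-26]))+p,C))
for c in (262,300): print([(i,int(v)) for i,v in zip(range(190,350,2),g[190:350:2,c-4:c+5].mean(1))])
E
```

```text
tool z in rack [ 0.208  0.002 -0.978]
25.3 [ 448.1 -100.9  186.9] F [ 0.8 -1.1 -0.9] gap 46.5 j [ 0.46  0.4  -0.64  2.14  0.83  0.75 -0.36]
rotvec left [ 0.522 -0.319 -1.885] panel [ -51.3 -167.4  180.7] F panel [ 0.2 -1.2 -1.2]
0 [ 123.7  173.2 -125.2] [571.7  72.3  61.7]
20 [ 113.7  172.8 -107.8] [561.7  71.9  79. ]
60 [ 93.7 171.9 -73.2] [541.8  71.  113.7]
110 [ 68.7 170.7 -29.9] [516.8  69.8 157. ]
beetle_block [([228.8, 208.2, 333.9, 311.9], 0.56)]
25.4 [ 445.9 -104.8  184.4] [3.136 0.313 1.975]
26 (24, 0) [273.3 239. ]
26 (-24, 0) [273.9 306.9]
26 (0, 24) [321.1 275.6]
26 (0, -24) [225.9 276.2]
0 (24, 0) [273.6 207.8]
0 (-24, 0) [274.1 272.2]
0 (0, 24) [315.5 242.3]
0 (0, -24) [232.2 242.6]
row per mm [-0.01376294 -1.40737629]
[(190, 124), (192, 156), (194, 157), (196, 157), (198, 156), (200, 156), (202, 156), (204, 156), (206, 156), (208, 156), (210, 138), (212, 111), (214, 95), (216, 97), (218, 97), (220, 98), (222, 100), (224, 102), (226, 101), (228, 101), (230, 100), (232, 99), (234, 99), (236, 100), (238, 102), (240, 112), (242, 101), (244, 118), (246, 138), (248, 140), (
[... 832 characters left out ...]
 (230, 100), (232, 101), (234, 102), (236, 100), (238, 103), (240, 109), (242, 103), (244, 124), (246, 144), (248, 144), (250, 143), (252, 144), (254, 144), (256, 129), (258, 95), (260, 132), (262, 145), (264, 145), (266, 144), (268, 143), (270, 134), (272, 107), (274, 115), (276, 149), (278, 168), (280, 170), (282, 171), (284, 171), (286, 171), (288, 171), (290, 171), (292, 170), (294, 169), (296, 169), (298, 168), (300, 168), (302, 168), (304, 167), (306, 168), (308, 113), (310, 65), (312, 64), (314, 63), (316, 63), (318, 63), (320, 62), (322, 63), (324, 63), (326, 61), (328, 62), (330, 61), (332, 59), (334, 60), (336, 67), (338, 84), (340, 104), (342, 117), (344, 65), (346, 10), (348, 7)]
```

>>> move_arm --plan '[{"tx": 5,"ty": 12,"tz": 5,"wx": 0.037,"wy": -0.023,"wz": -0.135,"grip": 30},{"tx": 10,"ty": 24,"tz": 10,"wx": 0.075,"wy": -0.046,"wz": -0.269,"grip": 30},{"tx": 15,"ty": 37,"tz": 15,"wx": 0.112,"wy": -0.068,"wz": -0.404,"grip": 30},{"tx": 20,"ty": 49,"tz": 20,"wx": 0.149,"wy": -0.091,"wz": -0.539,"grip": 30},{"tx": 25,"ty": 61,"tz": 20,"wx": 0.186,"wy": -0.114,"wz": -0.673,"grip": 30},{"tx": 30,"ty": 74,"tz": 20,"wx": 0.224,"wy": -0.137,"wz": -0.808,"grip": 30},{"tx": 35,"ty": 86,"tz": 20,"wx": 0.261,"wy": -0.16,"wz": -0.943,"grip": 30},{"tx": 40,"ty": 98,"tz": 20,"wx": 0.298,"wy": -0.182,"wz": -1.077,"grip": 30},{"tx": 45,"ty": 111,"tz": 20,"wx": 0.336,"wy": -0.205,"wz": -1.212,"grip": 30},{"tx": 50,"ty": 123,"tz": 15,"wx": 0.373,"wy": -0.228,"wz": -1.346,"grip": 30},{"tx": 55,"ty": 135,"tz": 5,"wx": 0.41,"wy": -0.251,"wz": -1.481,"grip": 30},{"tx": 60,"ty": 148,"tz": -5,"wx": 0.447,"wy": -0.273,"wz": -1.616,"grip": 30},{"tx": 65,"ty": 160,"tz": -15,"wx": 0.485,"wy": -0.296,"wz": -1.75,"grip": 30},{"tx": 69,"ty": 172,"tz": -28,"wx": 0.522,"wy": -0.319,"wz": -1.885,"grip": 30},{"tx": 69,"ty": 172,"tz": -28,"wx": 0.522,"wy": -0.319,"wz": -1.885,"grip": 30},{"tx": 69,"ty": 172,"tz": -28,"wx": 0.522,"wy": -0.319,"wz": -1.885,"grip": 30}]'

```text
t: 27.0
position: [514.6, 66.1, 155.1]
ee_rot: [3.141, -0.208, 0.041]
wrist_force: [-0.5, -0.8, -0.2]
finger_gap: 46.5
grip_force: 51.8
```

```bash
python3 - <<'E'
from brack import *
show(d=-1.6,dy=-.5)
E
```

```text
27.0 [514.6  66.1 155.1] F [-0.5 -0.8 -0.2] gap 46.5 j [-0.01  0.45 -0.25  2.06  0.33  0.46 -2.04]
rotvec left [-0.007 -0.002  0.   ] panel [ -3.   -3.6 116.2] F panel [-0.6 -0.7  0.1]
0 [ 58.5   5.8 -92.6] [573.1  71.9  62.5]
20 [ 48.5   5.4 -75.3] [563.2  71.4  79.8]
60 [ 28.6   4.4 -40.7] [543.2  70.5 114.5]
110 [3.6 3.3 2.6] [518.2  69.4 157.8]
```

>>> move_arm --plan '[{"tx": 15,"ty": 4,"tz": -20,"wx": -0.007,"wy": 0,"wz": 0,"grip": 30},{"tx": 30,"ty": 5,"tz": -43,"wx": -0.007,"wy": 0,"wz": 0,"grip": 30},{"tx": 43,"ty": 5.4,"tz": -66,"wx": -0.007,"wy": 0,"wz": 0,"grip": 30},{"tx": 48.5,"ty": 5.4,"tz": -75,"wx": -0.007,"wy": 0,"wz": 0,"grip": 30},{"tx": 48.5,"ty": 5.4,"tz": -75,"wx": -0.007,"wy": 0,"wz": 0,"grip": 30},{"tx": 48.5,"ty": 5.4,"tz": -75,"wx": -0.007,"wy": 0,"wz": 0,"grip": 30}]'

```text
t: 27.6
position: [563.7, 72.2, 81.5]
ee_rot: [3.136, -0.211, 0.041]
wrist_force: [-0.1, 1.3, -0.2]
finger_gap: 46.5
grip_force: 51.8
```

```bash
python3 look.py w16 rack; python3 - <<'E'
from brack import *
show(d=-1.6,dy=-.5)
from reg import *
C=pickle.load(open('pics/w16.pkl','rb'))
for k in (dict(xs=(38,66),ys=(-118,-40)),dict(xs=(38,66),ys=(-118,0)),dict(xs=(-45,66),ys=(-40,0)),dict(xs=(-65,-30),ys=(-118,-40)),dict(xs=(-65,66),ys=(-40,20))):
    P=np.array([[x,y,0] for x in k['xs'] for y in k['ys']],float)@R(.046).T+np.array([571.4,151.4,56])
    print(k,reg('w6','w16',**k),reg('w7','w16',**k),pr(C,P).round().T.tolist())
E
```

```text
rack [([0.0, 140.8, 379.6, 308.1], 0.6)]
27.7 [563.9  72.6  82.1] [ 3.137 -0.212  0.041]
27.7 [563.9  72.6  82.1] F [ 0.3 -0.6 -1.7] gap 46.6 j [-0.08  0.62 -0.16  2.    0.41  0.34 -2.1 ]
rotvec left [-0.002  0.002  0.002] panel [ 3.4  0.6 28.2] F panel [-0.6 -0.6 -1.6]
0 [  9.3  -0.7 -19.6] [573.1  71.9  62.5]
20 [-0.7 -1.2 -2.3] [563.2  71.4  79.8]
60 [-20.7  -2.1  32.4] [543.2  70.5 114.5]
110 [-45.7  -3.2  75.7] [518.2  69.4 157.8]
{'xs': (38, 66), 'ys': (-118, -40)} dx 0.5 dy 1.0 ncc 0.99 dx 1.5 dy -3.5 ncc 0.98 [[356.0, 174.0], [210.0, 175.0], [364.0, 122.0], [202.0, 123.0]]
{'xs': (38, 66), 'ys': (-118, 0)} dx 0.5 dy 0.0 ncc 0.99 dx 1.5 dy 0.0 ncc 0.98 [[356.0, 174.0], [134.0, 175.0], [364.0, 122.0], [118.0, 123.0]]
{'xs': (-45, 66), 'ys': (-40, 0)} dx 1.0 dy 2.0 ncc 0.66 dx 1.5 dy 4.0 ncc 0.65 [[226.0, 283.0], [167.0, 284.0], [202.0, 123.0], [118.0, 123.0]]
{'xs': (-65, -30), 'ys': (-118, -40)} dx -2.0 dy 0.0 ncc 0.68 dx -2.0 dy 1.5 ncc 0.69 [[337.0, 302.0], [229.0, 303.0], [342.0, 267.0], [223.0, 268.0]]
{'xs': (-65, 66), 'ys': (-40, 20)} dx 0.0 dy 1.5 ncc 0.41 dx 0.0 dy 2.0 ncc 0.32 [[229.0, 303.0], [145.0, 303.0], [202.0, 123.0], [76.0, 123.0]]
```

>>> move_arm --plan '[{"tx": 0,"ty": -1,"tz": -4,"wx": 0,"wy": 0,"wz": 0,"grip": 30},{"tx": 2.6,"ty": -1,"tz": -8,"wx": 0,"wy": 0,"wz": 0,"grip": 30},{"tx": 4.6,"ty": -0.9,"tz": -11.3,"wx": 0,"wy": 0,"wz": 0,"grip": 30},{"tx": 5.6,"ty": -0.8,"tz": -13,"wx": 0,"wy": 0,"wz": 0,"grip": 30},{"tx": 6.6,"ty": -0.8,"tz": -14.7,"wx": 0,"wy": 0,"wz": 0,"grip": 30},{"tx": 6.6,"ty": -0.8,"tz": -14.7,"wx": 0,"wy": 0,"wz": 0,"grip": 30}]'

```text
t: 28.3
position: [570.4, 71.9, 65.9]
ee_rot: [3.136, -0.21, 0.041]
wrist_force: [-0.0, -1.0, -1.8]
finger_gap: 46.5
grip_force: 51.8
```

```bash
python3 brack.py|sed -n 2,3p
```

```text
28.3 [570.4  71.9  65.9] F [-0.  -1.  -1.8] gap 46.5 j [-0.08  0.66 -0.15  1.99  0.41  0.32 -2.11]
rotvec left [-0.002  0.001  0.002] panel [ 0.9 -0.3 10.8] F panel [-1.  -1.  -1.5]
```

>>> move_arm --plan '[{"tx": 0.5,"ty": 0,"tz": -0.9,"wx": 0,"wy": 0,"wz": 0,"grip": 30},{"tx": 1.0,"ty": 0,"tz": -1.8,"wx": 0,"wy": 0,"wz": 0,"grip": 30},{"tx": 1.5,"ty": 0,"tz": -2.6,"wx": 0,"wy": 0,"wz": 0,"grip": 30},{"tx": 2.0,"ty": 0,"tz": -3.5,"wx": 0,"wy": 0,"wz": 0,"grip": 30},{"tx": 2.0,"ty": 0,"tz": -3.5,"wx": 0,"wy": 0,"wz": 0,"grip": 30}]'

```text
t: 28.8
position: [572.1, 72.0, 63.2]
ee_rot: [3.136, -0.21, 0.041]
wrist_force: [-3.3, -0.7, 3.9]
finger_gap: 46.4
grip_force: 52.4
```

```bash
python3 brack.py|sed -n 2,3p
```

```text
28.8 [572.1  72.   63.2] F [-3.3 -0.7  3.9] gap 46.4 j [-0.09  0.66 -0.14  1.99  0.42  0.31 -2.11]
rotvec left [-0.002  0.001  0.002] panel [ 1.  -0.4  7.7] F panel [-0.9 -0.6  5.1]
```

>>> move_arm --plan '[{"tx": 0,"ty": 0,"tz": 0,"wx": 0,"wy": 0,"wz": 0,"grip": 60},{"tx": 0,"ty": 0,"tz": 0,"wx": 0,"wy": 0,"wz": 0,"grip": 60},{"tx": 0,"ty": 0,"tz": 0,"wx": 0,"wy": 0,"wz": 0,"grip": 60},{"tx": -10,"ty": -0.5,"tz": 17,"wx": 0,"wy": 0,"wz": 0,"grip": 60},{"tx": -20,"ty": -1,"tz": 35,"wx": 0,"wy": 0,"wz": 0,"grip": 60},{"tx": -20,"ty": -1,"tz": 35,"wx": 0,"wy": 0,"wz": 0,"grip": 30},{"tx": -20,"ty": -1,"tz": 35,"wx": 0,"wy": 0,"wz": 0,"grip": 0},{"tx": -20,"ty": -1,"tz": 35,"wx": 0,"wy": 0,"wz": 0,"grip": 0},{"tx": -20,"ty": -1,"tz": 35,"wx": 0,"wy": 0,"wz": 0,"grip": 0}]'

```text
t: 29.7
position: [552.4, 71.0, 96.8]
ee_rot: [3.136, -0.209, 0.041]
wrist_force: [-0.2, 0.3, 0.5]
finger_gap: 1.8
grip_force: 0.0
```

```bash
python3 brack.py|sed -n 2,3p;python3 look.py w17 beetle_block
```

```text
29.7 [552.4  71.   96.8] F [-0.2  0.3  0.5] gap 1.8 j [-0.07  0.59 -0.18  2.02  0.4   0.36 -2.09]
rotvec left [-0.002 -0.     0.002] panel [ 0.8 -0.4 46.7] F panel [0.1 0.3 0.6]
beetle_block [([238.9, 176.5, 323.6, 261.2], 0.56)]
29.8 [552.4  71.1  97. ] [ 3.136 -0.21   0.041]
```

>>> move_arm --plan '[{"tx": 6,"ty": 0.3,"tz": -10.5,"wx": 0,"wy": 0,"wz": 0,"grip": 0},{"tx": 11.8,"ty": 0.5,"tz": -20.5,"wx": 0,"wy": 0,"wz": 0,"grip": 0},{"tx": 12.8,"ty": 0.6,"tz": -22.2,"wx": 0,"wy": 0,"wz": 0,"grip": 0},{"tx": 13.8,"ty": 0.6,"tz": -24,"wx": 0,"wy": 0,"wz": 0,"grip": 0},{"tx": 14.3,"ty": 0.6,"tz": -24.8,"wx": 0,"wy": 0,"wz": 0,"grip": 0},{"tx": 14.3,"ty": 0.6,"tz": -24.8,"wx": 0,"wy": 0,"wz": 0,"grip": 0}]'

```text
t: 30.4
position: [565.6, 71.6, 73.9]
ee_rot: [3.135, -0.209, 0.041]
wrist_force: [-6.7, -0.8, 12.8]
finger_gap: 0.2
grip_force: 7.5
```

```bash
python3 brack.py|sed -n 2,3p
```

```text
30.4 [565.6  71.6  73.9] F [-6.7 -0.8 12.8] gap 0.2 j [-0.08  0.64 -0.15  2.    0.41  0.33 -2.1 ]
rotvec left [-0.001 -0.     0.002] panel [ 0.8 -0.4 20.2] F panel [ 0.5 -0.5 14.5]
```

>>> move_arm --plan '[{"tx": 0.4,"ty": 0,"tz": -0.7,"wx": 0,"wy": 0,"wz": 0,"grip": 0},{"tx": 0.8,"ty": 0,"tz": -1.4,"wx": 0,"wy": 0,"wz": 0,"grip": 0},{"tx": 0.8,"ty": 0,"tz": -1.4,"wx": 0,"wy": 0,"wz": 0,"grip": 0}]'

```text
t: 30.7
position: [565.7, 71.6, 73.7]
ee_rot: [3.135, -0.209, 0.041]
wrist_force: [-11.9, -1.1, 24.0]
finger_gap: 0.0
grip_force: 13.2
```

```bash
python3 brack.py|sed -n 2,3p
```

```text
30.7 [565.7  71.6  73.7] F [-11.9  -1.1  24. ] gap 0.0 j [-0.08  0.64 -0.15  2.    0.41  0.33 -2.1 ]
rotvec left [-0.    -0.001  0.002] panel [ 0.8 -0.4 20. ] F panel [ 1.7 -0.6 26.8]
```

>>> move_arm --plan '[{"tx": -1,"ty": 0,"tz": 2,"wx": 0,"wy": 0,"wz": 0,"grip": 0},{"tx": -12,"ty": 0,"tz": 24,"wx": 0,"wy": 0,"wz": 0,"grip": 0},{"tx": -20,"ty": -1,"tz": 65,"wx": 0,"wy": 0.05,"wz": 0,"grip": 0},{"tx": -15,"ty": -10,"tz": 110,"wx": 0,"wy": 0.13,"wz": 0,"grip": 0},{"tx": -5,"ty": -30,"tz": 150,"wx": 0,"wy": 0.209,"wz": 0,"grip": 0},{"tx": 5,"ty": -50,"tz": 175,"wx": 0,"wy": 0.209,"wz": 0,"grip": 0},{"tx": 5,"ty": -50,"tz": 175,"wx": 0,"wy": 0.209,"wz": 0,"grip": 0}]'

```text
t: 31.4
position: [576.9, 17.2, 250.1]
ee_rot: [-3.14, -0.011, 0.032]
wrist_force: [-0.0, -0.4, 0.4]
finger_gap: -0.2
grip_force: 0.0
```

>>> move_arm --plan '[{"tx": 4,"ty": -10,"tz": 0,"wx": 0,"wy": 0,"wz": 0.14,"grip": 85},{"tx": 8,"ty": -20,"tz": 0,"wx": 0,"wy": 0,"wz": 0.28,"grip": 85},{"tx": 12,"ty": -30,"tz": 0,"wx": 0,"wy": 0,"wz": 0.42,"grip": 85},{"tx": 16,"ty": -40,"tz": 0,"wx": 0,"wy": 0,"wz": 0.56,"grip": 85},{"tx": 20,"ty": -50,"tz": 0,"wx": 0,"wy": 0,"wz": 0.7,"grip": 85},{"tx": 24,"ty": -60,"tz": 0,"wx": 0,"wy": 0,"wz": 0.84,"grip": 85},{"tx": 28,"ty": -70,"tz": 0,"wx": 0,"wy": 0,"wz": 0.98,"grip": 85},{"tx": 32,"ty": -80,"tz": 0,"wx": 0,"wy": 0,"wz": 1.12,"grip": 85},{"tx": 36,"ty": -90,"tz": 0,"wx": 0,"wy": 0,"wz": 1.26,"grip": 85},{"tx": 38,"ty": -102,"tz": 0,"wx": 0,"wy": 0,"wz": 1.4,"grip": 85},{"tx": 38,"ty": -102,"tz": 0,"wx": 0,"wy": 0,"wz": 1.54,"grip": 85},{"tx": 38,"ty": -102,"tz": 0,"wx": 0,"wy": 0,"wz": 1.7,"grip": 85},{"tx": 38,"ty": -102,"tz": 0,"wx": 0,"wy": 0,"wz": 1.7,"grip": 85},{"tx": 38,"ty": -102,"tz": 0,"wx": 0,"wy": 0,"wz": 1.7,"grip": 85}]'

```text
t: 32.8
position: [609.9, -79.8, 245.4]
ee_rot: [-3.136, -0.003, 1.738]
wrist_force: [0.2, 1.3, 0.0]
finger_gap: 85.0
grip_force: 0.0
```

```bash
python3 look.py w18 carrier_knob; python3 - <<'E'
from h import *
import pickle
C3,C=[pickle.load(open(f'pics/{f}.pkl','rb')) for f in('w3','w18')]
g=cv2.imread('pics/w18.png',0)
# lowest row of the dark head along the knob column, same criterion as w3 (row 246..248, col 280)
kx=proj('w',[614.6,-124.5,111],C);print('expected px at +150:',kx)
r0,c0=int(kx[1]),int(kx[0]);sub=g[r0-25:r0+25,c0-15:c0+16]
for r in sub[::2]:print(' '.join('%3d'%v for v in r[::2]))
n,l,st,ce=cv2.connectedComponentsWithStats((sub<13).astype(np.uint8));i=1+np.argmax(st[1:,4]);print('blob w18',ce[i]+[c0-15,r0-25],st[i])
g3=cv2.imread('pics/w3.png',0)[215:265,265:296];n,l,st,ce=cv2.connectedComponentsWithStats((g3<13).astype(np.uint8));j=1+np.argmax(st[1:,4]);print('blob w3',ce[j]+[265,215],st[j])
n,l,st2,ce2=cv2.connectedComponentsWithStats((sub<13).astype(np.uint8))
a=atz('w',ce[j]+[265,215],105,C3);b=atz('w',ce2[i]+[c0-15,r0-25],105,C);print('knob travel',np.linalg.norm((b-a)[:2]),a.round(1),b.round(1))
for n in('side','top'):
    shot(n,n+'9.png')
    for t in ['dragonfly_block','beetle_block','shell_block','dropper_water','beaker']:
        print(n,t,[(np.round(r['rect']).tolist(),round(r['confidence'],2)) for r in recognise(t,n)[:2]])
print(state()['t'])
E
```

```text
carrier_knob [([250.7, 225.7, 298.6, 344.2], 0.57)]
32.9 [610.2 -79.9 246. ] [-3.137e+00 -2.000e-03  1.739e+00]
expected px at +150: [278.9192415  243.55557813]
125 156 152 161 159 165 161 160 165 164 159 162 162 163 128 155
 51 128 142 160 164 164 160 163 164 163 163 162 160 159 111 151
 39  92  99 112 125 160 162 156 158 163 159 162 163 158 135 150
 66  76  66  81  74  93  99  90  92 104 109 134 157 159 142 150
 78  78  70  75  44  29  21  37  40  44  48  50  99 114  91 111
 75  77  72  76  41  25  17  29  34  44  47  46  51  74  71  77
 79  74  75  76  41  22  12   8   9  11  25  27  45  71  66  81
 80  76  72  78  37  18   2   0   1   0   9  18  57  75  70  76
 75  74  75  74  35  11   4   0   4   1   1  21  67  96  74  76
 76  75  73  74  32   9   0   0   1   0   7  22  57  82  74  81
 79  74  74  73  32  14   3   0   9   3   4  21  62  72  74  76
 78  71  68  67  23   6   9   0   3   2   0  19  66  68  73  78
 78  70  73  67  21   9   7   5   7   2   3  16  65  69  77  79
 77  74  76  60  16   5   3   9   1  10   0  24  68  69  77  79
 75  74  78  62  16  12   7   6   3   1   2
[... 794 characters left out ...]
07795468468893 [ 627.6 -272.6  105. ] [ 613.5 -123.2  105. ]
side dragonfly_block [([256.0, 173.0, 277.0, 192.0], 0.65)]
side beetle_block [([269.0, 194.0, 285.0, 208.0], 0.59)]
side shell_block [([264.0, 182.0, 280.0, 197.0], 0.49)]
side dropper_water [([270.0, 246.0, 280.0, 279.0], 0.67)]
side beaker [([224.0, 184.0, 245.0, 208.0], 0.87), ([269.0, 246.0, 282.0, 280.0], 0.35)]
top dragonfly_block [([183.0, 242.0, 206.0, 264.0], 0.66), ([223.0, 210.0, 264.0, 254.0], 0.21)]
top beetle_block [([231.0, 220.0, 252.0, 241.0], 0.56)]
top shell_block [([211.0, 230.0, 233.0, 252.0], 0.65)]
top dropper_water [([338.0, 209.0, 351.0, 228.0], 0.44)]
top beaker [([213.0, 270.0, 234.0, 295.0], 0.87)]
33.5
```

Everything checks out: the carrier has travelled 150 mm, both blocks are seated, and the bystanders have not moved.

```bash
python3 -c "
from rig import close_job
print(close_job())"
```

```text
the job is handed in; nothing more can be done
None
```

The job is handed in at about 33.5 s: the carrier measured 150 mm out, at the outer notch, and the dragonfly and beetle blocks were each pressed to a firm stop in their own recesses; the shell block, bottle and beaker showed no sign of having moved, and the gripper met no contact near the microscope.

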